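Turn the stripped-down row round for the rebuild

TASK

The four parts of a chain idler stand on the strip-down rack in the order they came off the spindle, the first one off beside the rack's hanging eye. Move them all to the empty build rack in the reverse order, so that the last one off, the one farthest from the eye now, stands beside the build rack's own hanging eye and the first one off ends up farthest from it. Set each part down gently in a seat of its own, do not drop it, and leave it flat on the seat's floor and upright.

Things in the scene. Friction and masses are not known exactly. Their poses are not given: they have to be found in the camera images.
- strip_rack: Strip-down rack, holds the parts at the start: fixed aluminium rail 62 wide, 298 long, 16 high, four round seats on top in a row, steel hanging eye at one end (38 wide, to 193 from the middle). Origin: middle of the underside, on the counter; +y along the row to the eye, x across, z up. Seat centres: x = 0, y = +108, +36, -36, -108 mm, counted from the eye.
- build_rack: Build rack, exactly like the strip-down rack (same origin, axes, eye at +y, seat centres) but empty at the start. Each seat on either rack is a shallow grey dish, 60 mm across inside, 66 mm outside, its flat floor 20 mm above the counter, its lip 3 mm higher (top 23 mm above the counter).
- bearing_mid (a point): ball bearing: a flat steel ring with a dark seal, 40 mm across and 12 mm high, lying flat; loose, in one of the seats of the strip-down rack, which one changes from start to start. The point is the centre of the part, half-way up (6 mm above its underside); z runs along its axis, up. It can be gripped across its round side from any direction.
- brass_bush_mid (a point): brass bush: a plain yellow metal tube, 28 mm across and 32 mm high, standing on end; loose, in one of the seats of the strip-down rack, which one changes from start to start. The point is the centre of the part, half-way up (16 mm above its underside); z runs along its axis, up. It can be gripped across its round side from any direction.
- steel_bush_mid (a point): steel bush: a plain grey metal tube, 24 mm across and 26 mm high, standing on end; loose, in one of the seats of the strip-down rack, which one changes from start to start. The point is the centre of the part, half-way up (13 mm above its underside); z runs along its axis, up. It can be gripped across its round side from any direction.
- spring_mid (a point): steel coil spring (stiff: treat it as rigid), 23 mm across and 45 mm high, standing on end; loose, in one of the seats of the strip-down rack, which one changes from start to start. The point is the centre of the part, half-way up (22.5 mm above its underside); z runs along its axis, up. It can be gripped across its round side from any direction.
- seat_bearing: the seat of the strip-down rack in which the bearing stands at the start (it is clipped fast and stays; all seats look alike). Origin: centre of its underside, 16 mm above the counter; floor 4 mm and lip 7 mm above the origin.
- seat_brass_bush: the seat of the strip-down rack in which the brass bush stands at the start (it is clipped fast and stays; all seats look alike). Origin: centre of its underside, 16 mm above the counter; floor 4 mm and lip 7 mm above the origin.
- seat_steel_bush: the seat of the strip-down rack in which the steel bush stands at the start (it is clipped fast and stays; all seats look alike). Origin: centre of its underside, 16 mm above the counter; floor 4 mm and lip 7 mm above the origin.
- seat_spring: the seat of the strip-down rack in which the spring stands at the start (it is clipped fast and stays; all seats look alike). Origin: centre of its underside, 16 mm above the counter; floor 4 mm and lip 7 mm above the origin.

How it is judged (in metres and radians):
At the end, for the whole second after the job is handed in: Counted from the eyes, build-rack seats 1 to 4 hold the parts that stood 4th, 3rd, 2nd, 1st on the strip-down rack, each upright within 7 degrees, flat on the seat floor (2 mm), within 20 mm of the seat centre along and across the row; all let go and at rest (((y of seat_bearing in the frame of strip_rack between 0.088 and 0.128 m and y of bearing_mid in the frame of build_rack between -0.128 and -0.088 m) or (y of seat_bearing in the frame of strip_rack between 0.016 and 0.056 m and y of bearing_mid in the frame of build_rack between -0.056 and -0.016 m) or (y of seat_bearing in the frame of strip_rack between -0.056 and -0.016 m and y of bearing_mid in the frame of build_rack between 0.016 and 0.056 m) or (y of seat_bearing in the frame of strip_rack between -0.128 and -0.088 m and y of bearing_mid in the frame of build_rack between 0.088 and 0.128 m)) and x of bearing_mid in the frame of build_rack between -0.02 and 0.02 m and z of bearing_mid in the frame of build_rack between 0.0235 and 0.028 m and angle between each of bearing_mid, brass_bush_mid, steel_bush_mid, spring_mid's own z axis and vertical below 0.12 rad and linear speed of each of bearing, brass_bush, steel_bush, spring below 0.02 m/s and contact force between the fingers and bearing below 0.05 N and ((y of seat_brass_bush in the frame of strip_rack between 0.088 and 0.128 m and y of brass_bush_mid in the frame of build_rack between -0.128 and -0.088 m) or (y of seat_brass_bush in the frame of strip_rack between 0.016 and 0.056 m and y of brass_bush_mid in the frame of build_rack between -0.056 and -0.016 m) or (y of seat_brass_bush in the frame of strip_rack between -0.056 and -0.016 m and y of brass_bush_mid in the frame of build_rack between 0.016 and 0.056 m) or (y of seat_brass_bush in the frame of strip_rack between -0.128 and -0.088 m and y of brass_bush_mid in the frame of build_rack between 0.088 and 0.128 m)) and x of brass_bush_mid in the frame of build_rack between -0.02 and 0.02 m and z of brass_bush_mid in the frame of build_rack between 0.0335 and 0.038 m and contact force between the fingers and brass_bush below 0.05 N and ((y of seat_steel_bush in the frame of strip_rack between 0.088 and 0.128 m and y of steel_bush_mid in the frame of build_rack between -0.128 and -0.088 m) or (y of seat_steel_bush in the frame of strip_rack between 0.016 and 0.056 m and y of steel_bush_mid in the frame of build_rack between -0.056 and -0.016 m) or (y of seat_steel_bush in the frame of strip_rack between -0.056 and -0.016 m and y of steel_bush_mid in the frame of build_rack between 0.016 and 0.056 m) or (y of seat_steel_bush in the frame of strip_rack between -0.128 and -0.088 m and y of steel_bush_mid in the frame of build_rack between 0.088 and 0.128 m)) and x of steel_bush_mid in the frame of build_rack between -0.02 and 0.02 m and z of steel_bush_mid in the frame of build_rack between 0.0305 and 0.035 m and contact force between the fingers and steel_bush below 0.05 N and ((y of seat_spring in the frame of strip_rack between 0.088 and 0.128 m and y of spring_mid in the frame of build_rack between -0.128 and -0.088 m) or (y of seat_spring in the frame of strip_rack between 0.016 and 0.056 m and y of spring_mid in the frame of build_rack between -0.056 and -0.016 m) or (y of seat_spring in the frame of strip_rack between -0.056 and -0.016 m and y of spring_mid in the frame of build_rack between 0.016 and 0.056 m) or (y of seat_spring in the frame of strip_rack between -0.128 and -0.088 m and y of spring_mid in the frame of build_rack between 0.088 and 0.128 m)) and x of spring_mid in the frame of build_rack between -0.02 and 0.02 m and z of spring_mid in the frame of build_rack between 0.04 and 0.0445 m and contact force between the fingers and spring below 0.05 N); the robot touches nothing.
It fails at once if a part is dropped: it falls freely from more than about 2 cm ((linear speed of bearing above 0.65 m/s and contact force between bearing and anything else below 0.01 N) or (linear speed of brass_bush above 0.65 m/s and contact force between brass_bush and anything else below 0.01 N) or (linear speed of steel_bush above 0.65 m/s and contact force between steel_bush and anything else below 0.01 N) or (linear speed of spring above 0.65 m/s and contact force between spring and anything else below 0.01 N)).
It also fails if it takes over 120 s, if anything falls off the work surface, if the arm or the gripper's body presses on something with over 40 N, if the wrist force passes 120 N, or if a joint passes its speed limit or range.

ROBOT

A 6-joint arm with a two-finger parallel gripper is mounted at the origin on a cart in front of the work surface, level with it; the furniture and walls round the work are solid. World frame = base frame: x ahead of the robot, y to its left, z up, the work surface at z = 0. Lengths are in m, angles in degrees, forces in N, time in s.
With the tool pointing down it reaches from about 0.3 to 0.75 m from the base axis. Payload 8.5 kg.
Tool frame: the origin (TCP) lies midway between the tips of the shut fingers; the grasp point (between the pads) lies behind it (grasp_offset is the z of the grasp point in the tool frame, in m); z points along the fingers, y is the direction in which the jaws open and shut (so a half turn about z gives the same grasp; the last joint's range is limited). The gripper opens to 85 mm and grips with 20 to 120 N. Pads are 22 mm wide; open, the fingers measure 114 mm over their backs; the gripper's body (76 mm by 85 mm) begins 54 mm behind the grasp point. The pads swing forward as they close: fully open they stand 13 mm farther back than shut.
Start: joints at [-80.002, 21.807, 74.336, -0, 83.858, -12.336], TCP at [0.209, -0.509, 0.204] pointing down, gripper open.
Joint ranges: [-178.18, 178.18], [-50.72, 133.34], [12.68, 142.11], [-81.47, 261.47], [9.98, 163.14], [-165.26, 165.26]. Speed limits (degrees/s): [136.94, 136.94, 180, 180, 180, 180].

INTERFACE

Orientations are given as a 3x3 rotation matrix whose columns are the frame's x, y, z axes.
In Python, from rig import * gives the robot as it stands.
- The arm moves only by the shell command python3 -m pendant 'ROWS' [FORCE]. ROWS is JSON, one flat list of numbers, 7 for each row, row after row: the finger opening in mm, from 0 to 85.4, then the shift along the tool's x, y, z in units of 50 mm (1.0 is 50 mm), then the turn, a rotation vector about the tool's x, y, z in units of 8 degrees (1.0 is 8 degrees). In form: [hand, dx, dy, dz, wx, wy, wz, hand, dx, dy, dz, wx, wy, wz, ...]. A call has 1 to 12 rows; each row shifts and turns the commanded pose from where the row before left it, along the tool's axes as they then stand; what a row does not reach is not made up. A row lasts 1/10 s, in which the tool goes at most 50 mm and 8.59 degrees, less where a joint would pass 70% of its speed; a pose out of reach is approached as far as the arm can. A call is refused whole if a number of a shift passes 1 or a number of a turn 1, either way. A call with a gripper value outside its range is refused whole. The fingers move at their own pace and stop on an object; FORCE is the grip in N (left out, the last holds). Time passes only in rows, so rows that do not move let the fingers close. It gives the time, the measured TCP pose, the force and the opening at its end, in the units of the state.
- observe(): the state, without advancing time (a new reading comes with each control period).
- get_image(name): name is "side" or "top" or "wrist"; returns a dict with "frame" (400x640x3 uint8, red, green, blue), "depth" (400x640 float32, m along the optical axis (not along the pixel's ray), 0 where there is no reading), "K" (3x3 intrinsics, pixels), "rvec" (rotation vector, rad) and "tvec" (3), from world to camera coordinates, as OpenCV has them. Camera axes: x right, y down, z forward; pixel columns grow to the right and rows downward; lengths in m; the calibration is good to about 2 mm. A picture is of the moment at which its call begins.
- close_job(): hands the job in, once; it reports no verdict.
The state is a dict: "time_s": time; "q": joint angles; "qvel": joint speeds; "joint_efforts": joint torques, N m; "position": TCP position; "tool_rot": TCP orientation; "ft_force": force on the tool from outside, world axes, zero at the start; "wrist_torque": the same for the moment, N m; "grip_width": finger opening in m.
Only numpy, scipy, OpenCV 4.12 (cv2) and the standard library are available. Lean on these libraries where they do the work, as an engineer would, in place of code of your own. Each camera call takes 0.05 s, during which the arm holds its last target.

## Working session

There is one attempt and no reset: what is moved stays moved. The work goes in short steps, Python scripts to look and compute and a shell command to move; the robot and the scene stay as the last step left them, time stands still between calls to the robot, and variables do not carry over. Pictures are saved under pics/ and viewed, and the job is handed in when it is done.

```bash
mkdir -p pics; ls; python3 - <<'E'
from rig import *
import cv2
s=observe(); print({k:s[k] for k in ('time_s','position','tool_rot','grip_width','ft_force')})
try: print(grasp_offset)
except Exception as e: print(e)
for n in ('top','side','wrist'):
    im=get_image(n); cv2.imwrite(f'pics/{n}0.png',im['frame'][:,:,::-1]); print(n,im['K'].tolist() if hasattr(im['K'],'tolist') else im['K'],im['rvec'],im['tvec'])
E
```

```text
pics
{'time_s': 0.0, 'position': array([ 0.20895452, -0.50838196,  0.20379173]), 'tool_rot': array([[ 9.24965519e-01,  3.80050929e-01, -2.83262549e-04],
       [ 3.80050909e-01, -9.24964349e-01,  1.50322081e-03],
       [ 3.09292707e-04, -1.49808161e-03, -9.99998830e-01]]), 'grip_width': 0.0851712991360828, 'ft_force': array([-0.67277373,  0.57265134,  0.10715149])}
-0.0187
top [[449.3139080591734, 0.0, 316.6430098266989], [0.0, 449.3139080591734, 195.22892554200237], [0.0, 0.0, 1.0]] [ 2.12119505 -2.10148176  0.23090495] [-0.03200762  0.49660694  1.27729233]
side [[385.6145023324733, 0.0, 320.87957590627485], [0.0, 385.6145023324733, 203.17050678917605], [0.0, 0.0, 1.0]] [ 2.11870752e+00 -7.63769789e-04  1.46825696e-03] [-0.50557326  0.02862375  0.99233487]
wrist [[317.76624949358717, 0.0, 318.16148006320003], [0.0, 317.76624949358717, 195.95340991664835], [0.0, 0.0, 1.0]] [-2.41303885  1.61976321  0.22335732] [-0.54870101 -0.03492293  0.37868942]
```

View pics/top0.png

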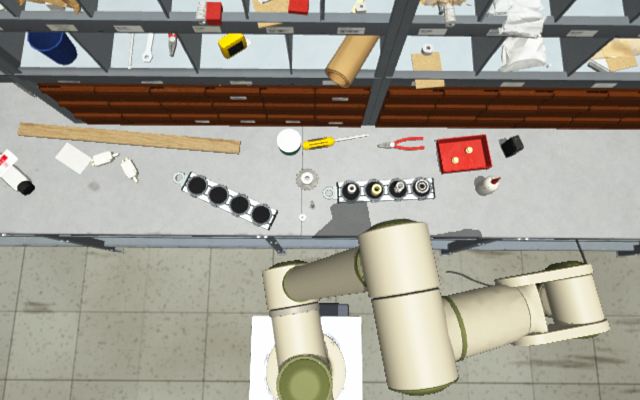

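View pics/side0.png

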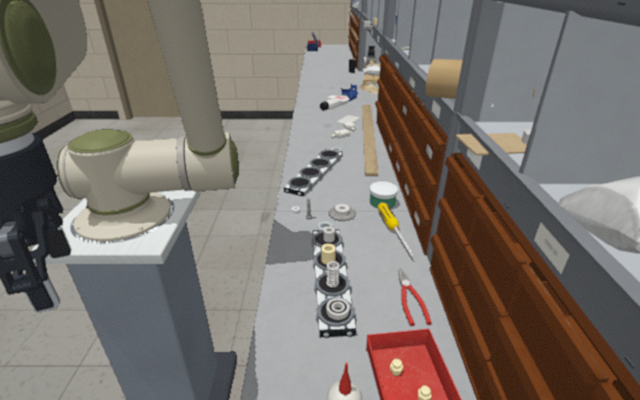

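View pics/wrist0.png

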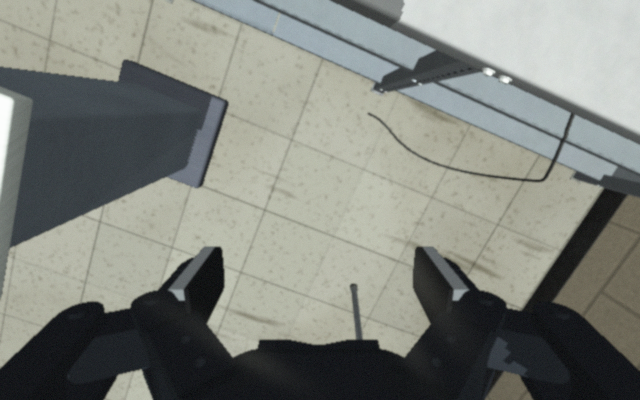

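Top view: strip rack at right (eye at ~(328,192), then grey bush, yellow bush, spring, bearing at ~x 350/376/399/421). Build rack is at left, with its eye at ~(180,178). Next I'll enlarge both.

```bash
python3 - <<'E'
from rig import *
import cv2,numpy as np
im=get_image('top'); f=im['frame'][:,:,::-1]
a=cv2.resize(f[165:215,315:445],None,fx=6,fy=6,interpolation=cv2.INTER_CUBIC)
b=cv2.resize(f[165:235,170:285],None,fx=6,fy=6,interpolation=cv2.INTER_CUBIC)
cv2.imwrite('pics/a.png',a);cv2.imwrite('pics/b.png',b)
E
cat > h.py <<'E'
import numpy as np,cv2
def ray(im,uv,z):
    R=cv2.Rodrigues(np.array(im['rvec'],float))[0];t=np.array(im['tvec'],float).ravel()
    p=cv2.undistortPoints(np.array(uv,float).reshape(-1,1,2),np.array(im['K']),None)[:,0]
    d=np.c_[p,np.ones(len(p))]@R; c=-R.T@t
    return c+d*((z-c[2])/d[:,2])[:,None]
def proj(im,P):
    return cv2.projectPoints(np.array(P,float).reshape(-1,1,3),np.array(im['rvec'],float),np.array(im['tvec'],float),np.array(im['K']),None)[0][:,0]
E
```

```text
(no output)
```

View pics/a.png

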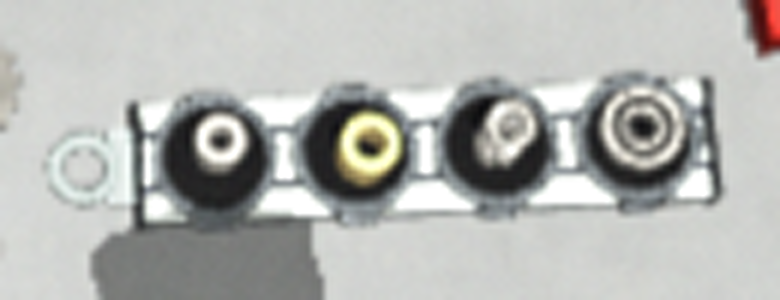

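View pics/b.png

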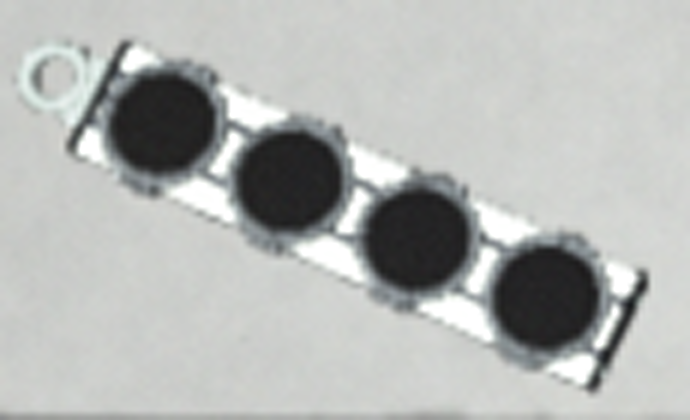

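Strip crop: dish centres (215,155), (356,149), (497,144), (637,138), and part tops at steel (220,141), brass (373,144), spring (512,123), bearing (641,127). Build dishes: (162,122), (290,180), (417,238), (546,296).

```bash
python3 - <<'E'
from rig import *
from h import *
im=get_image('top')
cv=lambda L,o:(np.array(L)+.5)/6-.5+o
S=ray(im,cv([(215,155),(356,149),(497,144),(637,138)],(315,165)),.0215)
B=ray(im,cv([(162,122),(290,180),(417,238),(546,296)],(170,165)),.0215)
np.set_printoptions(precision=4,suppress=True)
for X in (S,B):
    print(X, np.linalg.norm(np.diff(X,axis=0),axis=1)); d=X[0]-X[3]; print('yaw of +y',np.degrees(np.arctan2(d[1],d[0]))-90)
for uv,z in (((220,141),.046),((373,144),.052),((512,123),.065),((641,127),.032)): print(ray(im,cv([uv],(315,165)),z))
E
```

```text
[[ 0.5197 -0.1301  0.0215]
 [ 0.5236 -0.2017  0.0215]
 [ 0.5269 -0.2734  0.0215]
 [ 0.5307 -0.3447  0.0215]] [0.0717 0.0718 0.0714]
yaw of +y 2.939211814792273
[[0.5322 0.3381 0.0215]
 [0.5027 0.2716 0.0215]
 [0.4735 0.2062 0.0215]
 [0.4446 0.1404 0.0215]] [0.0727 0.0716 0.0719]
yaw of +y -23.88446125313685
[[ 0.5213 -0.1306  0.046 ]]
[[ 0.5191 -0.206   0.052 ]]
[[ 0.5274 -0.2729  0.065 ]]
[[ 0.534  -0.3444  0.032 ]]
```

```bash
cat >> h.py <<'E'
def plan(s,x,y,z,yaw):
    """first turn (units of 8deg about tool z), then shift in units of 50mm in tool axes after the turn"""
    R=np.array(s['tool_rot']); cur=np.degrees(np.arctan2(R[1,1],R[0,1]))
    d=(yaw-cur+90)%180-90
    c=np.radians(cur+d); Y=np.array([np.cos(c),np.sin(c),0]); Z=np.array([0,0,-1.]); X=np.cross(Y,Z)
    e=np.array([x,y,z])-s['position']
    print('turn units',round(-d/8,2),'tilt z',R[:,2].round(3),' shift units',(np.array([X@e,Y@e,Z@e])/.05).round(3))
    print('pos',s['position'].round(4),'grip',round(s['grip_width']*1000,1),'F',s['ft_force'].round(1),'t',s['time_s'],'q6',s['q'][5])
E
python3 - <<'E'
from rig import *
from h import *
plan(observe(),.532,-.3445,.16,2.94)
im=get_image('top'); print(ray(im,[(330,128),(330,235)],0))
E
```

```text
turn units -8.83 tilt z [-0.     0.001 -1.   ]  shift units [2.947 6.621 0.883]
pos [ 0.209  -0.5086  0.2042] grip 85.7 F [ 0.6 -0.2 -0.1] t 0.25 q6 -12.334543333782525
[[ 0.72789231 -0.06823331  0.        ]
 [ 0.38570421 -0.06905947  0.        ]]
```

```bash
python3 -m pendant '[85,0,0,0,0,0,-0.98,85,0,0,0,0,0,-0.98,85,0,0,0,0,0,-0.98,85,0,0,0,0,0,-0.98,85,0,0,0,0,0,-0.98,85,0,0,0,0,0,-0.98,85,0,0,0,0,0,-0.98,85,0,0,0,0,0,-0.98,85,0,0,0,0,0,-0.98]' 40
python3 -m pendant '[60,0.3,0.66,0,0,0,0,60,0.3,0.66,0,0,0,0,60,0.3,0.66,0,0,0,0,60,0.3,0.66,0,0,0,0,60,0.3,0.66,0,0,0,0,60,0.3,0.66,0.1,0,0,0,60,0.3,0.66,0.2,0,0,0,60,0.3,0.66,0.2,0,0,0,60,0.27,0.66,0.2,0,0,0,60,0.27,0.66,0.18,0,0,0,60,0,0,0,0,0,0]'
python3 - <<'E'
from rig import *
from h import *
plan(observe(),.532,-.3445,.16,2.94)
im=get_image('wrist'); cv2.imwrite('pics/w1.png',im['frame'][:,:,::-1])
E
```

```text
time_s: 1.2
position: [0.209, -0.5087, 0.2044]
tool_rot: [[-0.056, 0.998, -0.0], [0.998, 0.056, 0.0], [0.0, -0.0, -1.0]]
ft_force: [0.0, -0.2, 0.1]
grip_width: 0.0851
time_s: 2.3
position: [0.5337, -0.3426, 0.1584]
tool_rot: [[-0.055, 0.999, -0.001], [0.999, 0.055, 0.002], [0.002, -0.001, -1.0]]
ft_force: [-1.1, 0.2, -0.4]
grip_width: 0.0603
turn units 0.02 tilt z [-0.001  0.002 -1.   ]  shift units [-0.037 -0.036 -0.031]
pos [ 0.5337 -0.3426  0.1584] grip 60.3 F [-1.1  0.2 -0.4] t 2.3 q6 -46.52758823451703
```

View pics/w1.png

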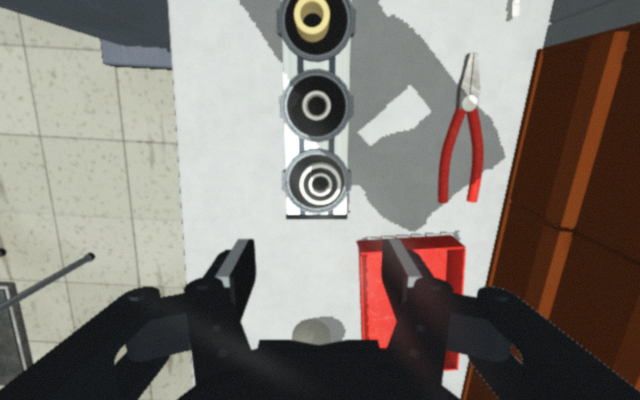

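The wrist view shows the bearing top at (320,184), the spring top at (317,104) and the brass top at (312,18). I'll cross-check these positions and measure the fingertip height.

```bash
python3 - <<'E'
from rig import *
from h import *
np.set_printoptions(precision=4,suppress=True)
s=observe();im=get_image('wrist')
f=im['frame'][:,:,::-1]; cv2.imwrite('pics/w1b.png',cv2.resize(f[0:220,270:365],None,fx=2.7,fy=2.7,interpolation=cv2.INTER_CUBIC))
for uv,z in (((320,184),.032),((317,104),.065),((312,18),.052),((317,182.5),.0215),((317,104),.0215)): print(uv,ray(im,[uv],z))
R=cv2.Rodrigues(im['rvec'])[0];t=np.ravel(im['tvec']);K=im['K']
D=im['depth']; m=(D>0)&(D<.3); v,u=np.nonzero(m); d=D[m]
P=(np.c_[(u-K[0,2])/K[0,0]*d,(v-K[1,2])/K[1,1]*d,d]-t)@R
T=(P-s['position'])@np.array(s['tool_rot'])
for sg in(-1,1):
    q=T[(sg*T[:,1]>.02)]; i=np.argsort(-q[:,2])[:200]; print('tip zmax',q[i[5],2],'x range',q[i,0].min(),q[i,0].max(),'y',q[i,1].min(),q[i,1].max())
    low=q[q[:,2]>q[i[5],2]-.012]; print('last 12mm: y',np.percentile(low[:,1],[1,50,99]),'x',np.percentile(low[:,0],[1,99]))
E
```

```text
(320, 184) [[ 0.5331 -0.3463  0.032 ]]
(317, 104) [[ 0.5266 -0.2729  0.065 ]]
(312, 18) [[ 0.5193 -0.2083  0.052 ]]
(317, 182.5) [[ 0.5302 -0.3474  0.0215]]
(317, 104) [[ 0.5264 -0.2725  0.0215]]
tip zmax 0.16216468984893795 x range 0.13696553284208127 0.1639923747346062 y -0.13938336532335946 -0.038748356704462264
last 12mm: y [-0.1371 -0.087  -0.0367] x [0.1296 0.1634]
tip zmax 0.16122872500349023 x range 0.13653870045124453 0.16351039292458946 y 0.03529121439800357 0.21332590200215618
last 12mm: y [0.0359 0.1295 0.2146] x [0.111 0.163]
```

View pics/w1b.png

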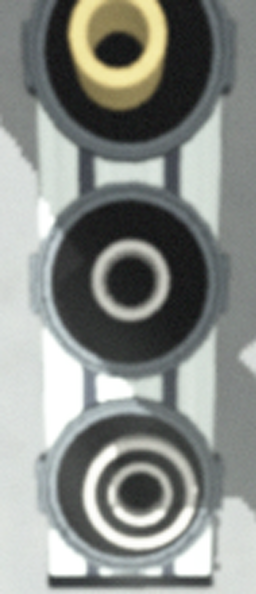

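```bash
python3 - <<'E'
from rig import *
from h import *
np.set_printoptions(precision=4,suppress=True)
s=observe();im=get_image('wrist')
R=cv2.Rodrigues(im['rvec'])[0];t=np.ravel(im['tvec']);K=im['K']
D=im['depth']; m=(D>0); v,u=np.nonzero(m); d=D[m]
P=(np.c_[(u-K[0,2])/K[0,0]*d,(v-K[1,2])/K[1,1]*d,d]-t)@R
T=(P-s['position'])@np.array(s['tool_rot'])
T=T[(np.abs(T[:,0])<.05)&(np.abs(T[:,1])<.08)&(T[:,2]<.04)]
for sg in(-1,1):
    q=T[sg*T[:,1]>0.01]
    zm=np.sort(q[:,2])[-10]; print('tip z',zm,'n',len(q))
    for a in (0,.004,.008,.012,.02,.03):
        l=q[(q[:,2]<=zm-a)&(q[:,2]>zm-a-.004)]
        if len(l): print(a,'y',np.percentile(l[:,1],[2,98]),'x',np.percentile(l[:,0],[2,98]))
plan(s,.533,-.3455,.05,2.94)
E
```

```text
tip z -0.03324750992867806 n 22970
0 y [-0.0348 -0.0306] x [-0.0088  0.0117]
0.004 y [-0.0427 -0.0306] x [-0.0091  0.0122]
0.008 y [-0.0438 -0.0306] x [-0.0092  0.0123]
0.012 y [-0.044  -0.0307] x [-0.0089  0.0122]
0.02 y [-0.0438 -0.0306] x [-0.0093  0.0123]
0.03 y [-0.037  -0.0306] x [-0.0085  0.0124]
tip z -0.03275026068297346 n 22336
0 y [0.0289 0.0313] x [-0.0089  0.011 ]
0.004 y [0.029  0.0404] x [-0.0087  0.0122]
0.008 y [0.0289 0.0418] x [-0.0088  0.0122]
0.012 y [0.0289 0.0422] x [-0.0093  0.0121]
0.02 y [0.0289 0.0423] x [-0.0093  0.0123]
0.03 y [0.0289 0.0356] x [-0.0087  0.0121]
turn units 0.0 tilt z [-0.001  0.    -1.   ]  shift units [-0.014  0.032  2.2  ]
pos [ 0.5314 -0.3449  0.16  ] grip 59.9 F [-0.7  0.6  0.1] t 2.4 q6 -46.63081136184787
```

```bash
python3 - <<'E'
from rig import *
from h import *
np.set_printoptions(precision=4,suppress=True)
s=observe();im=get_image('wrist')
R=cv2.Rodrigues(im['rvec'])[0];t=np.ravel(im['tvec']);K=im['K']
TR=np.array(s['tool_rot'])
print('cam in tool',(-R.T@t-s['position'])@TR, 'axes',(TR.T@R.T))
for z in (0,-.0075,-.02,-.033,-.05):
    print(z,proj(im,s['position']+np.array([[a,b,z] for a in(-.011,.011) for b in(-.03,.03)])@TR.T).round(0).tolist())
D=im['depth']
def pt(u,v):
    d=D[v,u];return (np.array([(u-K[0,2])/K[0,0]*d,(v-K[1,2])/K[1,1]*d,d])-t)@R
print('counter',pt(230,150),pt(390,40),'bearing top',pt(306,184))
for u,v in((245,243),(245,260),(400,243),(410,262),(235,245)): print(u,v,D[v,u],(pt(u,v)-s['position'])@TR)
f=im['frame'][200:300,200:450,::-1]; cv2.imwrite('pics/w1c.png',cv2.resize(f,None,fx=3,fy=3))
E
```

```text
cam in tool [ 0.0693 -0.001  -0.17  ] axes [[-0.0014 -0.9624 -0.2715]
 [ 1.     -0.0016  0.0002]
 [-0.0006 -0.2715  0.9624]]
0 [[268.0, 249.0], [371.0, 249.0], [267.0, 214.0], [373.0, 213.0]]
-0.0075 [[266.0, 255.0], [373.0, 255.0], [265.0, 218.0], [375.0, 218.0]]
-0.02 [[263.0, 266.0], [377.0, 266.0], [261.0, 227.0], [380.0, 226.0]]
-0.033 [[258.0, 279.0], [382.0, 279.0], [256.0, 237.0], [385.0, 237.0]]
-0.05 [[251.0, 300.0], [390.0, 299.0], [248.0, 253.0], [393.0, 253.0]]
counter [ 0.437  -0.3245 -0.0008] [ 0.5917 -0.2124 -0.0002] bearing top [ 0.5183 -0.3489  0.0323]
245 243 0.13843435 [ 0.012  -0.0328 -0.0423]
245 260 0.12913823 [ 0.0092 -0.0307 -0.0528]
400 243 0.13785116 [ 0.0122  0.0345 -0.0429]
410 262 0.12258657 [ 0.0114  0.0344 -0.059 ]
235 245 0.1360603 [ 0.0122 -0.0366 -0.0447]
```

View pics/w1c.png

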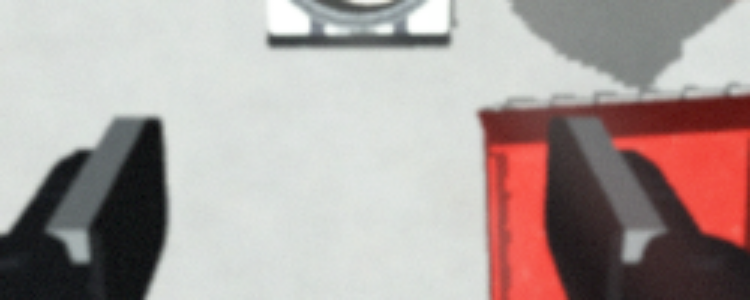

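Wrist depth puts the fingertips 33 mm behind the TCP at 60 mm opening. The stated figure would be about 8 mm. I'll check with the fingers shut and with another camera.

```bash
cat >> h.py <<'E'
def tips(s,im):
    R=cv2.Rodrigues(np.array(im['rvec'],float))[0];t=np.ravel(im['tvec']);K=im['K'];D=im['depth']
    m=(D>0); v,u=np.nonzero(m); d=D[m]
    P=(np.c_[(u-K[0,2])/K[0,0]*d,(v-K[1,2])/K[1,1]*d,d]-t)@R
    T=(P-s['position'])@np.array(s['tool_rot'])
    k=(np.abs(T[:,0])<.05)&(np.abs(T[:,1])<.08)&(T[:,2]<.04)&(T[:,2]>-.15)
    return T[k],np.c_[u,v][k]
E
python3 -m pendant '[0,0,0,0,0,0,0,0,0,0,0,0,0,0,0,0,0,0,0,0,0,0,0,0,0,0,0,0,0,0,0,0,0,0,0,0,0,0,0,0,0,0,0,0,0,0,0,0,0]'
python3 - <<'E'
from rig import *
from h import *
np.set_printoptions(precision=4,suppress=True)
s=observe()
for n in('wrist','side'):
    im=get_image(n); T,uv=tips(s,im)
    if len(T)<50: print(n,len(T)); continue
    print(n,len(T),'tip',np.sort(T[:,2])[-10:],T[np.argsort(T[:,2])[-5:]])
    p=proj(im,[s['position'],s['position']+np.array([0,0,.02])]); print(p)
    c=p[0].astype(int)
    f=im['frame'][max(0,c[1]-60):c[1]+60,max(0,c[0]-70):c[0]+70,::-1].copy(); cv2.imwrite(f'pics/{n}2.png',cv2.resize(f,None,fx=4,fy=4))
E
```

```text
time_s: 3.2
position: [0.5312, -0.3452, 0.1604]
tool_rot: [[-0.05, 0.999, 0.0], [0.999, 0.05, 0.0], [0.0, 0.0, -1.0]]
ft_force: [0.3, 0.7, 0.4]
grip_width: -0.0001
wrist 51409 tip [-0.031  -0.0309 -0.0309 -0.0308 -0.0308 -0.0307 -0.0306 -0.0304 -0.0302
 -0.0295] [[ 0.0114  0.0041 -0.0307]
 [ 0.0114 -0.002  -0.0306]
 [ 0.0113  0.0008 -0.0304]
 [ 0.0112  0.0056 -0.0302]
 [ 0.0109  0.0032 -0.0295]]
[[319.8579 231.8049]
 [320.0794 246.61  ]]
side 3346 tip [-0.0306 -0.0304 -0.0304 -0.0302 -0.03   -0.0299 -0.0295 -0.0293 -0.0291
 -0.0288] [[-0.0111  0.001  -0.0299]
 [-0.0049 -0.0077 -0.0295]
 [-0.0072 -0.0079 -0.0293]
 [-0.0095 -0.008  -0.0291]
 [-0.0097  0.0043 -0.0288]]
[[337.2532 248.0475]
 [337.545  237.9282]]
```

View pics/side2.png

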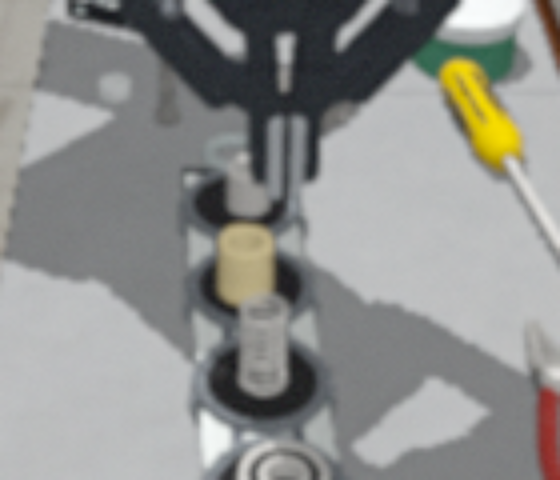

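View pics/wrist2.png

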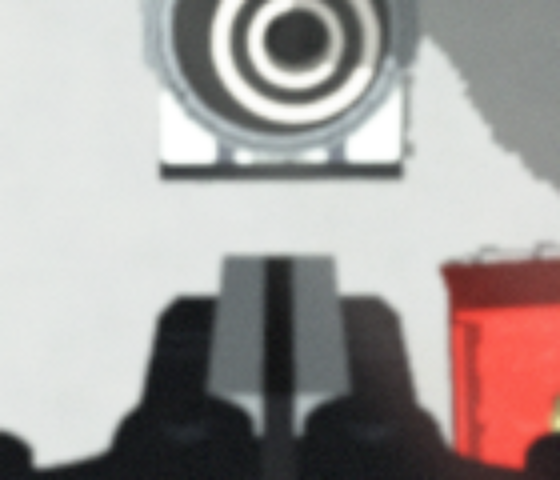

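Both cameras agree that the real tips stand about 30 mm behind the reported TCP (dark finger ends in the side view). I'll lower in stages, safe under either reading, and check.

```bash
python3 -m pendant '[60,-0.01,0.04,0.3,0,0,0,60,0,0,0.5,0,0,0,60,0,0,0.6,0,0,0,60,0,0,0.6,0,0,0,60,0,0,0.4,0,0,0,60,0,0,0.2,0,0,0,60,0,0,0,0,0,0]'
python3 - <<'E'
from rig import *
from h import *
np.set_printoptions(precision=4,suppress=True)
s=observe(); plan(s,.5335,-.3455,-.007,2.94)
for n in('wrist','side'):
    im=get_image(n); T,uv=tips(s,im)
    c=proj(im,[s['position']+np.array([0,0,.03])])[0].astype(int)
    f=im['frame'][max(0,c[1]-60):c[1]+60,max(0,c[0]-70):c[0]+70,::-1].copy(); cv2.imwrite(f'pics/{n}3.png',cv2.resize(f,None,fx=4,fy=4))
E
```

```text
time_s: 4.0
position: [0.5328, -0.3453, 0.0294]
tool_rot: [[-0.05, 0.999, -0.002], [0.999, 0.05, 0.001], [0.002, -0.001, -1.0]]
ft_force: [0.1, -0.3, -1.0]
grip_width: 0.0596
turn units -0.01 tilt z [-0.002  0.001 -1.   ]  shift units [-0.004  0.013  0.728]
pos [ 0.5328 -0.3453  0.0294] grip 59.6 F [ 0.1 -0.3 -1. ] t 4.0 q6 -46.50511160032842
```

View pics/side3.png

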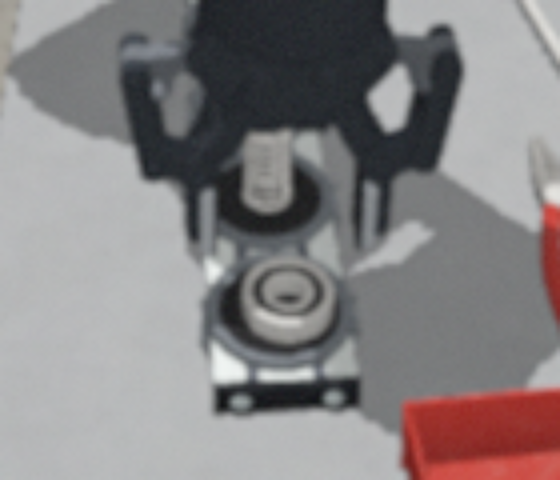

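View pics/wrist3.png

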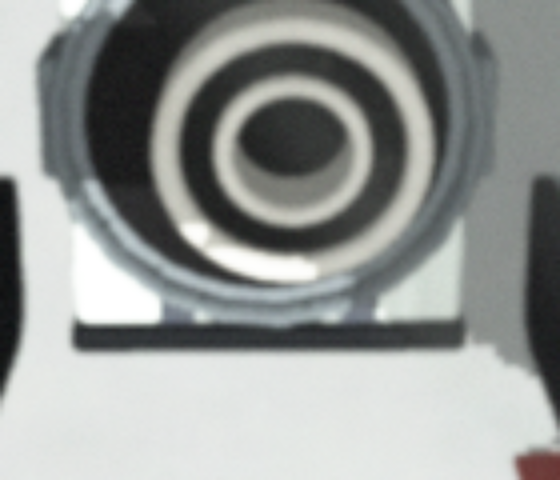

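Tips are clearly still above the bearing, which supports the camera reading. The bearing centre is at crop (292,152). I'll re-measure it up close.

```bash
python3 - <<'E'
from rig import *
from h import *
np.set_printoptions(precision=4,suppress=True)
s=observe(); im=get_image('wrist')
c=proj(im,[s['position']+np.array([0,0,.03])])[0].astype(int); o=np.array([max(0,c[0]-70),max(0,c[1]-60)])
b=(np.array([[292,152]])+.5)/4-.5+o; p=ray(im,b,.032)[0]; print(o,p)
p2=ray(im,(np.array([[151,150],[433,150]])+.5)/4-.5+o,.032); print(p2)
plan(s,p[0],p[1],-.007,2.94)
T,uv=tips(s,im)
for sg in(-1,1):
    q=T[(sg*T[:,1]>0.02)&(T[:,2]<-.025)]; print(np.sort(q[:,2])[-10], np.percentile(sg*q[:,1],2), np.percentile(q[:,0],[2,98]))
E
```

```text
[250 195] [ 0.5352 -0.3463  0.032 ]
[[ 0.5151 -0.347   0.032 ]
 [ 0.5554 -0.345   0.032 ]]
turn units -0.01 tilt z [ 0.001 -0.001 -1.   ]  shift units [-0.006  0.032  0.769]
pos [ 0.5337 -0.3461  0.0315] grip 60.0 F [-0.  -0.4  0.6] t 4.1 q6 -46.50507872483516
-0.032832384424855164 0.02105540265680775 [-0.0083  0.0187]
-0.03292454163613319 0.021007093134648908 [-0.0084  0.0182]
```

```bash
python3 -m pendant '[60,0,0.03,0.2,0,0,0,60,0,0,0.2,0,0,0,60,0,0,0.15,0,0,0,60,0,0,0.1,0,0,0,60,0,0,0.08,0,0,0,60,0,0,0,0,0,0]'
python3 - <<'E'
from rig import *
from h import *
s=observe(); plan(s,.535,-.346,-.0075,2.94)
im=get_image('side'); c=proj(im,[s['position']+np.array([0,0,.03])])[0].astype(int)
f=im['frame'][max(0,c[1]-60):c[1]+60,max(0,c[0]-70):c[0]+70,::-1].copy(); cv2.imwrite(f'pics/side4.png',cv2.resize(f,None,fx=4,fy=4))
E
```

```text
time_s: 4.75
position: [0.5344, -0.3454, -0.0067]
tool_rot: [[-0.05, 0.999, -0.001], [0.999, 0.05, 0.001], [0.001, -0.001, -1.0]]
ft_force: [-0.2, -0.6, -0.3]
grip_width: 0.0598
turn units -0.01 tilt z [-0.001  0.001 -1.   ]  shift units [-0.012  0.01   0.016]
pos [ 0.5344 -0.3454 -0.0067] grip 59.8 F [-0.2 -0.6 -0.3] t 4.75 q6 -46.40601138947915
```

View pics/side4.png

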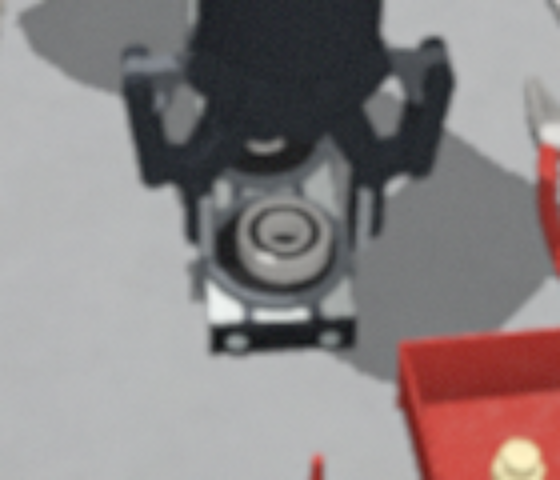

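No contact (forces below 1 N) with tips just above lip height. Closing.

```bash
python3 -m pendant '[30,0,0,0,0,0,0,30,0,0,0,0,0,0,30,0,0,0,0,0,0,30,0,0,0,0,0,0,30,0,0,0,0,0,0,30,0,0,0,0,0,0]' 40
python3 - <<'E'
from rig import *
from h import *
s=observe(); plan(s,.535,-.346,-.0075,2.94)
im=get_image('wrist'); cv2.imwrite(f'pics/w5.png',im['frame'][100:,:,::-1])
E
```

```text
time_s: 5.4
position: [0.5349, -0.3458, -0.0054]
tool_rot: [[-0.05, 0.999, 0.001], [0.999, 0.05, -0.001], [-0.001, 0.001, -1.0]]
ft_force: [-1.3, 0.9, 5.8]
grip_width: 0.0378
turn units -0.01 tilt z [ 0.001 -0.001 -1.   ]  shift units [-0.003  0.001  0.043]
pos [ 0.5349 -0.3458 -0.0054] grip 37.8 F [-1.3  0.9  5.8] t 5.4 q6 -46.40662428701824
```

View pics/w5.png

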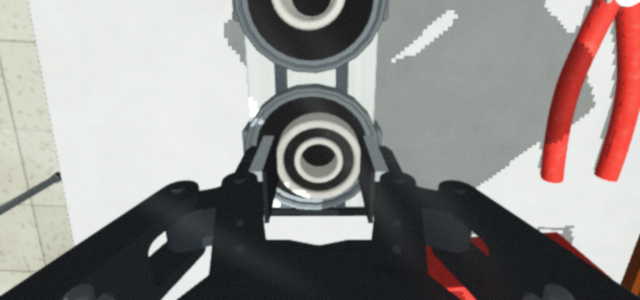

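```bash
python3 -m pendant '[30,0,0,-0.06,0,0,0,30,0,0,-0.1,0,0,0,30,0,0,-0.04,0,0,0,30,0,0,0,0,0,0]' 60
python3 - <<'E'
from rig import *
from h import *
s=observe(); plan(s,.535,-.346,.1,2.94)
im=get_image('wrist'); f=im['frame'][:,:,::-1]; cv2.imwrite(f'pics/w6.png',cv2.resize(f[160:320,200:440],None,fx=3,fy=3))
im=get_image('side'); c=proj(im,[s['position']+np.array([0,0,.03])])[0].astype(int)
f=im['frame'][max(0,c[1]-60):c[1]+60,max(0,c[0]-70):c[0]+70,::-1].copy(); cv2.imwrite(f'pics/side6.png',cv2.resize(f,None,fx=4,fy=4))
E
```

```text
time_s: 5.85
position: [0.5348, -0.3456, 0.0042]
tool_rot: [[-0.051, 0.999, 0.0], [0.999, 0.051, -0.0], [-0.0, 0.0, -1.0]]
ft_force: [-0.1, -0.4, -0.3]
grip_width: 0.0368
turn units -0.01 tilt z [ 0. -0. -1.]  shift units [-0.007  0.004 -1.916]
pos [ 0.5348 -0.3456  0.0042] grip 36.8 F [-0.1 -0.4 -0.3] t 5.85 q6 -46.40553140532581
```

View pics/w6.png

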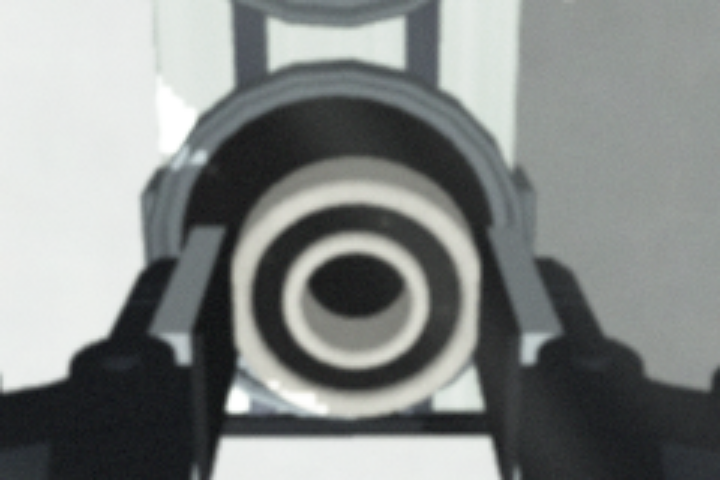

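View pics/side6.png

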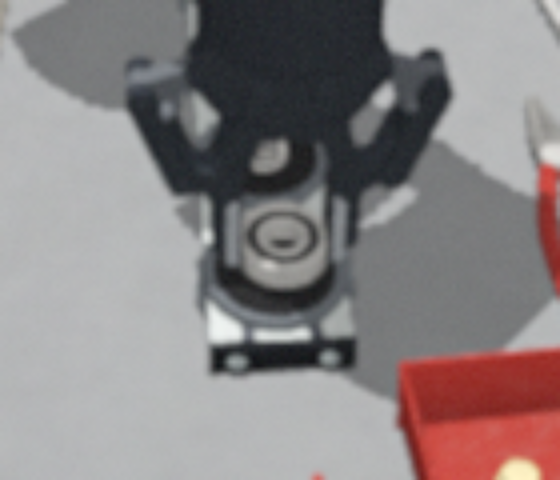

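The bearing is held level and about 10 mm up. Lift and plan the transfer to build seat 1.

```bash
python3 -m pendant '[30,0,0,-0.2,0,0,0,30,0,0,-0.5,0,0,0,30,0,0,-0.6,0,0,0,30,0,0,-0.6,0,0,0,30,0,0,-0.3,0,0,0.8,30,0,0,0,0,0,0.9,30,0,0,0,0,0,0.9,30,0,0,0,0,0,0.75,30,0,0,0,0,0,0]'
python3 - <<'E'
from rig import *
from h import *
s=observe(); plan(s,.5322,.3381,.11,-23.9)
E
```

```text
time_s: 6.85
position: [0.5347, -0.3456, 0.1145]
tool_rot: [[0.406, 0.914, 0.0], [0.914, -0.406, -0.0], [-0.0, 0.0, -1.0]]
ft_force: [-1.2, 0.5, -0.9]
grip_width: 0.0372
turn units -0.01 tilt z [ 0. -0. -1.]  shift units [12.481 -5.585  0.091]
pos [ 0.5347 -0.3456  0.1145] grip 37.2 F [-1.2  0.5 -0.9] t 6.85 q6 -19.55614458029951
```

```bash
python3 -m pendant '[30,0.3,-0.134,0,0,0,0,30,0.5,-0.224,0,0,0,0,30,0.7,-0.313,0,0,0,0,30,0.8,-0.358,0,0,0,0,30,0.8,-0.358,0,0,0,0,30,0.8,-0.358,0,0,0,0,30,0.8,-0.358,0,0,0,0,30,0.8,-0.358,0,0,0,0,30,0.8,-0.358,0,0,0,0,30,0.8,-0.358,0,0,0,0,30,0.8,-0.358,0,0,0,0,30,0.8,-0.358,0,0,0,0]'
python3 -m pendant '[30,0.8,-0.358,0,0,0,0,30,0.8,-0.358,0,0,0,0,30,0.7,-0.313,0,0,0,0,30,0.6,-0.268,0,0,0,0,30,0.4,-0.179,0,0,0,0,30,0.25,-0.112,0,0,0,0,30,0.13,-0.058,0,0,0,0,30,0,0,0,0,0,0]'
python3 - <<'E'
from rig import *
from h import *
np.set_printoptions(precision=4,suppress=True)
s=observe(); plan(s,.5322,.3381,.0,-23.9)
im=get_image('wrist'); f=im['frame'][:,:,::-1]; cv2.imwrite(f'pics/w7.png',f)
E
```

```text
time_s: 8.05
position: [0.5319, 0.1336, 0.1143]
tool_rot: [[0.402, 0.915, 0.0], [0.915, -0.402, 0.0], [0.0, 0.0, -1.0]]
ft_force: [-0.6, -0.7, -0.7]
grip_width: 0.0373
time_s: 8.85
position: [0.532, 0.3328, 0.1139]
tool_rot: [[0.404, 0.915, -0.0], [0.915, -0.404, -0.0], [-0.0, -0.0, -1.0]]
ft_force: [0.5, -0.8, -1.8]
grip_width: 0.0369
turn units 0.01 tilt z [-0. -0. -1.]  shift units [ 0.098 -0.039  2.278]
pos [0.532  0.3328 0.1139] grip 36.9 F [ 0.5 -0.8 -1.8] t 8.85 q6 45.07109314871923
```

View pics/w7.png

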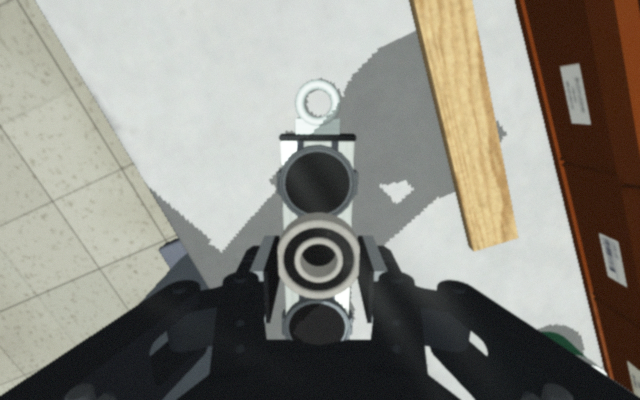

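The wrist view shows the build rack's eye at (317,102), seat 1 at (317,181), the held bearing at (318,257), and another seat partly visible at (318,323).

```bash
python3 - <<'E'
from rig import *
from h import *
np.set_printoptions(precision=4,suppress=True)
s=observe();im=get_image('wrist'); print(ray(im,[(317,181.5),(318,323)],.0215), ray(im,[(317.5,102)],.01)); print(proj(im,[[.5322,.3381,.0215]]))
p=ray(im,[(317,181.5)],.0215)[0]; plan(s,p[0],p[1],.01,-23.9)
E
```

```text
[[0.5334 0.3399 0.0215]
 [0.4771 0.2113 0.0215]] [[0.5601 0.3988 0.01  ]]
[[316.5746 183.9196]]
turn units 0.0 tilt z [-0. -0. -1.]  shift units [ 0.151 -0.041  2.079]
pos [0.5322 0.3321 0.1139] grip 37.6 F [ 0.6  0.4 -0.4] t 8.9 q6 45.06410054002769
```

```bash
python3 -m pendant '[30,0.13,-0.04,0.2,0,0,0,30,0,0,0.5,0,0,0,30,0,0,0.6,0,0,0,30,0,0,0.5,0,0,0,30,0,0,0.2,0,0,0,30,0,0,0.1,0,0,0,30,0,0,0.06,0,0,0,30,0,0,0,0,0,0]'
python3 - <<'E'
from rig import *
from h import *
s=observe(); plan(s,.533,.339,-.0055,-23.9)
im=get_image('side'); c=proj(im,[s['position']+np.array([0,0,.03])])[0].astype(int)
f=im['frame'][max(0,c[1]-50):c[1]+50,max(0,c[0]-60):c[0]+60,::-1].copy(); cv2.imwrite(f'pics/side8.png',cv2.resize(f,None,fx=5,fy=5))
E
```

```text
time_s: 9.75
position: [0.5336, 0.3394, 0.0066]
tool_rot: [[0.405, 0.914, 0.001], [0.914, -0.405, 0.0], [0.001, 0.001, -1.0]]
ft_force: [0.1, 0.1, -0.4]
grip_width: 0.0372
turn units -0.0 tilt z [ 0.001  0.    -1.   ]  shift units [-0.012 -0.007  0.241]
pos [0.5336 0.3394 0.0066] grip 37.2 F [ 0.1  0.1 -0.4] t 9.75 q6 45.666432153836574
```

View pics/side8.png

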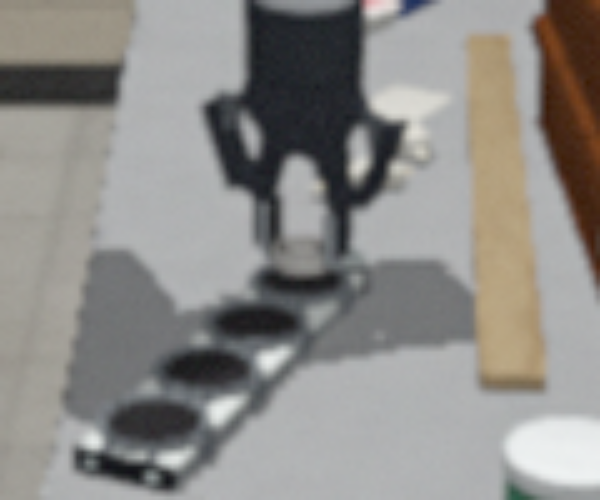

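Bearing sits over seat 1. Lowering slowly and watching force.

```bash
python3 -m pendant '[30,0,0,0.1,0,0,0,30,0,0,0.06,0,0,0,30,0,0,0.03,0,0,0,30,0,0,0,0,0,0]'
python3 -m pendant '[30,0,0,0.02,0,0,0,30,0,0,0,0,0,0,30,0,0,0,0,0,0]'
```

```text
time_s: 10.2
position: [0.533, 0.3392, -0.0038]
tool_rot: [[0.405, 0.914, -0.0], [0.914, -0.405, -0.0], [-0.0, -0.0, -1.0]]
ft_force: [0.5, 0.4, -0.8]
grip_width: 0.0377
time_s: 10.5
position: [0.5332, 0.3393, -0.0045]
tool_rot: [[0.405, 0.914, 0.0], [0.914, -0.405, 0.0], [0.0, 0.0, -1.0]]
ft_force: [0.4, 0.3, -0.9]
grip_width: 0.0371
```

```bash
python3 -m pendant '[30,0,0,0.02,0,0,0,30,0,0,0,0,0,0,30,0,0,0,0,0,0]'
python3 -m pendant '[30,0,0,0.02,0,0,0,30,0,0,0,0,0,0,30,0,0,0,0,0,0]'
```

```text
time_s: 10.8
position: [0.5333, 0.3394, -0.0052]
tool_rot: [[0.405, 0.914, 0.001], [0.914, -0.405, 0.0], [0.0, 0.0, -1.0]]
ft_force: [0.2, 0.3, 3.2]
grip_width: 0.0366
time_s: 11.1
position: [0.5333, 0.3394, -0.0053]
tool_rot: [[0.405, 0.914, 0.001], [0.914, -0.405, 0.0], [0.001, 0.001, -1.0]]
ft_force: [-4.2, -2.1, 11.1]
grip_width: 0.0376
```

Contact with the floor (11 N). Release and rise.

```bash
python3 -m pendant '[44,0,0,-0.01,0,0,0,50,0,0,0,0,0,0,58,0,0,0,0,0,0,60,0,0,0,0,0,0,60,0,0,-0.1,0,0,0,60,0,0,-0.3,0,0,0,60,0,0,-0.6,0,0,0,60,0,0,-0.7,0,0,0,60,0,0,-0.5,0,0,0,60,0,0,0,0,0,0]'
python3 - <<'E'
from rig import *
from h import *
s=observe(); plan(s,.5268,-.2728,.09,2.94)
im=get_image('wrist'); cv2.imwrite(f'pics/w9.png',im['frame'][:,:,::-1])
E
```

```text
time_s: 12.1
position: [0.5347, 0.34, 0.1082]
tool_rot: [[0.405, 0.914, 0.007], [0.914, -0.405, 0.003], [0.005, 0.005, -1.0]]
ft_force: [0.3, -0.3, -0.8]
grip_width: 0.0602
turn units -3.36 tilt z [ 0.007  0.003 -1.   ]  shift units [-12.232  -0.787   0.364]
pos [0.5347 0.34   0.1082] grip 60.2 F [ 0.3 -0.3 -0.8] t 12.1 q6 45.66445415505729
```

View pics/w9.png

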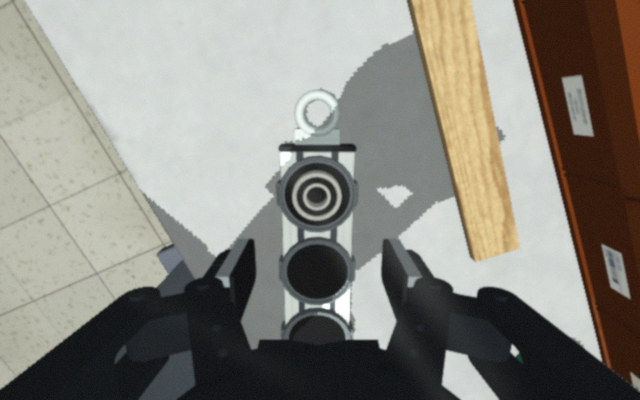

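Bearing is centred in build seat 1 at (317,194). Back for the spring.

```bash
python3 -m pendant '[60,0,0,0,0,0,-0.84,60,0,0,0,0,0,-0.84,60,0,0,0,0,0,-0.84,60,0,0,0,0,0,-0.84,60,-0.3,-0.044,0,0,0,0,60,-0.5,-0.044,0,0,0,0,60,-0.7,-0.044,0,0,0,0,60,-0.85,-0.044,0,0,0,0,60,-0.85,-0.044,0,0,0,0,60,-0.85,-0.044,0,0,0,0,60,-0.85,-0.044,0,0,0,0,60,-0.85,-0.044,0,0,0,0]'
python3 -m pendant '[60,-0.85,-0.044,0,0,0,0,60,-0.85,-0.044,0,0,0,0,60,-0.85,-0.044,0,0,0,0,60,-0.85,-0.044,0,0,0,0,60,-0.85,-0.044,0,0,0,0,60,-0.8,-0.044,0,0,0,0,60,-0.6,-0.044,0,0,0,0,60,-0.4,-0.044,0,0,0,0,60,-0.25,-0.044,0,0,0,0,60,-0.18,-0.044,0,0,0,0,60,0,0,0,0,0,0]'
python3 - <<'E'
from rig import *
from h import *
s=observe(); plan(s,.5268,-.2728,.045,2.94)
im=get_image('wrist'); f=im['frame'][:,:,::-1];cv2.imwrite(f'pics/w10.png',f)
E
```

```text
time_s: 13.35
position: [0.5293, 0.0489, 0.1033]
tool_rot: [[-0.048, 0.999, -0.001], [0.999, 0.048, -0.0], [0.0, -0.001, -1.0]]
ft_force: [1.0, -0.5, 0.1]
grip_width: 0.06
time_s: 14.45
position: [0.525, -0.2736, 0.1038]
tool_rot: [[-0.051, 0.999, -0.0], [0.999, 0.051, 0.0], [0.0, -0.0, -1.0]]
ft_force: [0.1, -0.3, 0.1]
grip_width: 0.0597
turn units -0.0 tilt z [-0.  0. -1.]  shift units [0.014 0.037 1.176]
pos [ 0.525  -0.2736  0.1038] grip 59.7 F [ 0.1 -0.3  0.1] t 14.45 q6 -41.89371866031387
```

View pics/w10.png

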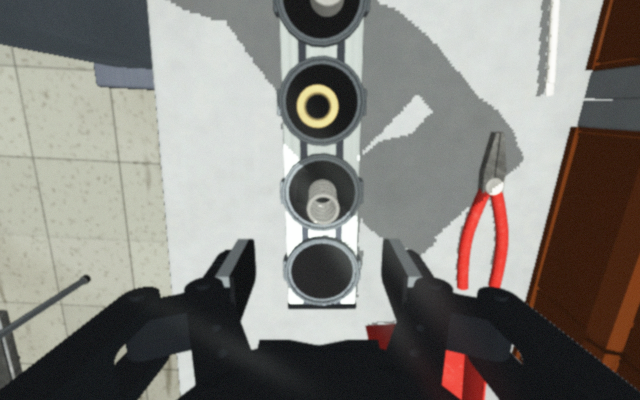

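Spring top is at (323,206), brass top at (318,104).

```bash
python3 - <<'E'
from rig import *
from h import *
s=observe(); im=get_image('wrist'); f=im['frame'][150:240,270:370,::-1]; cv2.imwrite('pics/w10b.png',cv2.resize(f,None,fx=6,fy=6,interpolation=cv2.INTER_CUBIC))
p=ray(im,[(323,206)],.065)[0];print(p, ray(im,[(318,104)],.052)); plan(s,p[0],p[1],-.006,2.94)
E
```

```text
[ 0.52740121 -0.26950357  0.065     ] [[ 0.5205665  -0.20216458  0.052     ]]
turn units 0.0 tilt z [-0.  0. -1.]  shift units [0.065 0.047 2.197]
pos [ 0.5252 -0.2728  0.1038] grip 60.0 F [0.4 0.9 0.1] t 14.5 q6 -41.87673090405138
```

View pics/w10b.png

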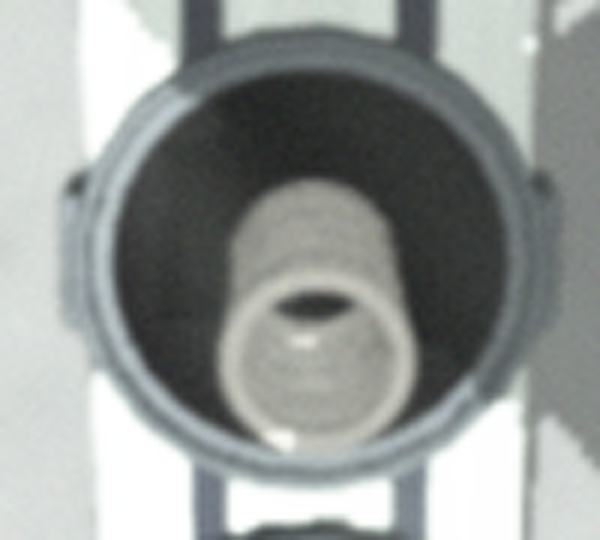

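Better centre from the enlarged crop is (322.8, 211), so y ≈ -0.272. Descending.

```bash
python3 -m pendant '[55,0.015,0.045,0.3,0,0,0,55,0,0,0.5,0,0,0,50,0,0,0.5,0,0,0,50,0,0,0.4,0,0,0,50,0,0,0.25,0,0,0,50,0,0,0.15,0,0,0,50,0,0,0.07,0,0,0,50,0,0,0,0,0,0]'
python3 - <<'E'
from rig import *
from h import *
s=observe(); plan(s,.5273,-.2722,-.006,2.94)
im=get_image('side'); c=proj(im,[s['position']+np.array([0,0,.03])])[0].astype(int)
f=im['frame'][max(0,c[1]-50):c[1]+50,max(0,c[0]-60):c[0]+60,::-1].copy(); cv2.imwrite(f'pics/side11.png',cv2.resize(f,None,fx=5,fy=5))
im=get_image('wrist'); f=im['frame'][:,:,::-1];cv2.imwrite(f'pics/w11.png',f[140:])
E
```

```text
time_s: 15.35
position: [0.5277, -0.2725, -0.0043]
tool_rot: [[-0.052, 0.999, 0.0], [0.999, 0.052, -0.0], [-0.0, 0.0, -1.0]]
ft_force: [0.1, 0.4, 0.4]
grip_width: 0.0499
turn units 0.01 tilt z [ 0. -0. -1.]  shift units [ 0.006 -0.009  0.034]
pos [ 0.5277 -0.2725 -0.0043] grip 49.9 F [0.1 0.4 0.4] t 15.35 q6 -41.70615995895711
```

View pics/side11.png

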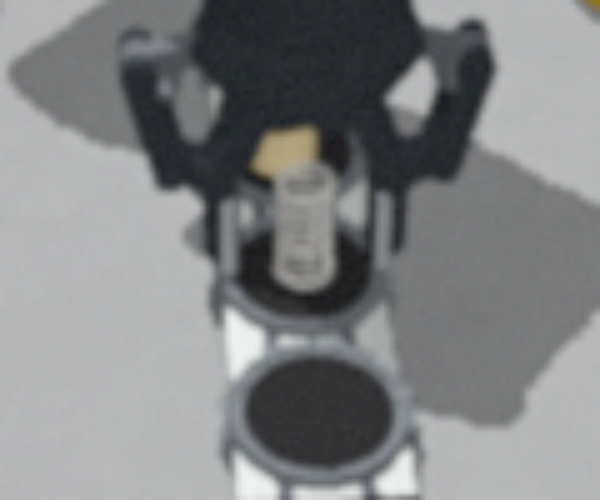

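View pics/w11.png

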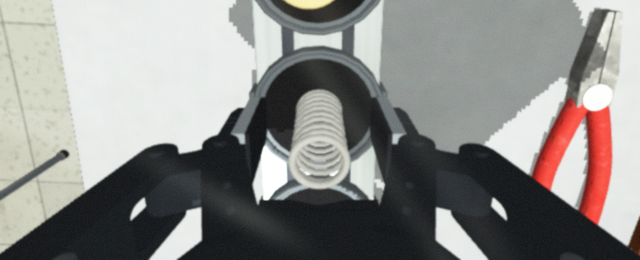

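Spring is centred between the pads. Close, then lift a little.

```bash
python3 -m pendant '[12,0,0,0,0,0,0,12,0,0,0,0,0,0,12,0,0,0,0,0,0,12,0,0,0,0,0,0,12,0,0,0,0,0,0,12,0,0,0,0,0,0]' 50
python3 -m pendant '[12,0,0,-0.06,0,0,0,12,0,0,-0.1,0,0,0,12,0,0,-0.04,0,0,0,12,0,0,0,0,0,0]' 
python3 - <<'E'
from rig import *
from h import *
s=observe(); plan(s,.5273,-.2722,.12,2.94)
im=get_image('side'); c=proj(im,[s['position']+np.array([0,0,.03])])[0].astype(int)
f=im['frame'][max(0,c[1]-50):c[1]+50,max(0,c[0]-60):c[0]+60,::-1].copy(); cv2.imwrite(f'pics/side12.png',cv2.resize(f,None,fx=5,fy=5))
E
```

```text
time_s: 16.05
position: [0.5277, -0.2728, -0.004]
tool_rot: [[-0.052, 0.999, 0.001], [0.999, 0.052, -0.001], [-0.001, 0.001, -1.0]]
ft_force: [-1.5, -0.2, 5.5]
grip_width: 0.0208
time_s: 16.45
position: [0.5277, -0.2726, 0.0058]
tool_rot: [[-0.052, 0.999, 0.0], [0.999, 0.052, -0.0], [-0.0, 0.0, -1.0]]
ft_force: [-0.2, -0.3, 0.7]
grip_width: 0.0211
turn units 0.0 tilt z [ 0. -0. -1.]  shift units [ 0.009 -0.007 -2.284]
pos [ 0.5277 -0.2726  0.0058] grip 21.1 F [-0.2 -0.3  0.7] t 16.45 q6 -41.71200740447891
```

View pics/side12.png

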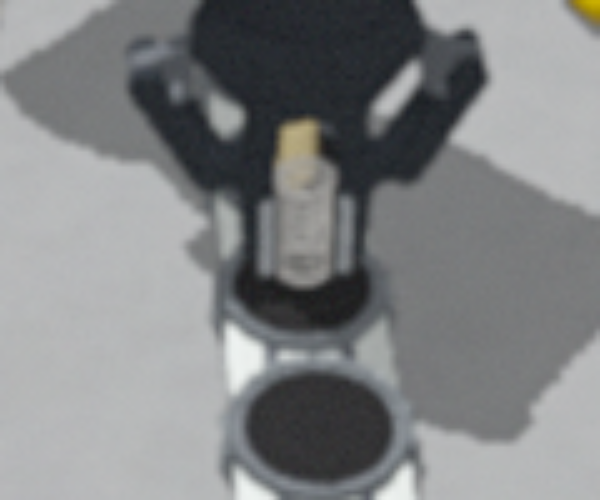

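Spring is held upright. Lift, turn, plan to seat 2.

```bash
python3 -m pendant '[12,0,0,-0.2,0,0,0,12,0,0,-0.5,0,0,0,12,0,0,-0.6,0,0,0,12,0,0,-0.6,0,0,0,12,0,0,-0.3,0,0,0.8,12,0,0,0,0,0,0.9,12,0,0,0,0,0,0.9,12,0,0,0,0,0,0.75,12,0,0,0,0,0,0]'
python3 - <<'E'
from rig import *
from h import *
s=observe(); plan(s,.5033,.2725,.115,-23.9)
E
```

```text
time_s: 17.4
position: [0.5275, -0.2725, 0.116]
tool_rot: [[0.405, 0.914, 0.0], [0.914, -0.405, -0.0], [-0.0, 0.0, -1.0]]
ft_force: [0.0, -0.5, -0.7]
grip_width: 0.0211
turn units 0.0 tilt z [ 0. -0. -1.]  shift units [ 9.77  -4.859  0.02 ]
pos [ 0.5275 -0.2725  0.116 ] grip 21.1 F [ 0.  -0.5 -0.7] t 17.4 q6 -14.862268067760972
```

```bash
python3 -m pendant '[12,0.3,-0.149,0,0,0,0,12,0.5,-0.249,0,0,0,0,12,0.7,-0.348,0,0,0,0,12,0.8,-0.398,0,0,0,0,12,0.8,-0.398,0,0,0,0,12,0.8,-0.398,0,0,0,0,12,0.8,-0.398,0,0,0,0,12,0.8,-0.398,0,0,0,0,12,0.8,-0.398,0,0,0,0,12,0.75,-0.373,0,0,0,0,12,0.7,-0.348,0,0,0,0,12,0.65,-0.323,0,0,0,0]'
python3 -m pendant '[12,0.6,-0.298,0,0,0,0,12,0.4,-0.199,0,0,0,0,12,0.25,-0.124,0,0,0,0,12,0.12,-0.06,0,0,0,0,12,0,0,0,0,0,0]'
python3 - <<'E'
from rig import *
from h import *
np.set_printoptions(precision=4,suppress=True)
s=observe(); plan(s,.5033,.2725,.008,-23.9)
im=get_image('wrist'); f=im['frame'][:,:,::-1]; cv2.imwrite(f'pics/w13.png',f)
print(proj(im,[[.533,.339,.0215],[.5033,.2725,.0215]]))
E
```

```text
time_s: 18.6
position: [0.5049, 0.1985, 0.1157]
tool_rot: [[0.401, 0.916, 0.0], [0.916, -0.401, 0.0], [0.0, -0.0, -1.0]]
ft_force: [0.0, -1.0, -0.6]
grip_width: 0.0213
time_s: 19.1
position: [0.5023, 0.2727, 0.1154]
tool_rot: [[0.403, 0.915, -0.0], [0.915, -0.403, -0.0], [-0.0, -0.0, -1.0]]
ft_force: [-0.1, -0.4, -0.5]
grip_width: 0.0211
turn units 0.02 tilt z [-0. -0. -1.]  shift units [0.004 0.019 2.149]
pos [0.5023 0.2727 0.1154] grip 21.1 F [-0.1 -0.4 -0.5] t 19.1 q6 40.381108214818546
[[321.0749 100.8768]
 [320.5099 189.476 ]]
```

View pics/w13.png

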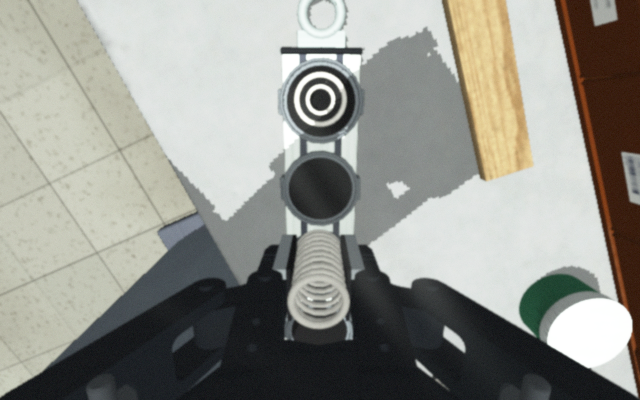

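Seat 2 appears at (321,188), and the prediction was (320.5,189.5). Lowering.

```bash
python3 -m pendant '[12,0.01,0.02,0.2,0,0,0,12,0,0,0.5,0,0,0,12,0,0,0.6,0,0,0,12,0,0,0.5,0,0,0,12,0,0,0.2,0,0,0,12,0,0,0.1,0,0,0,12,0,0,0.05,0,0,0,12,0,0,0,0,0,0]'
python3 - <<'E'
from rig import *
from h import *
s=observe(); plan(s,.5033,.2725,-.004,-23.9)
im=get_image('side'); c=proj(im,[s['position']+np.array([0,0,.03])])[0].astype(int)
f=im['frame'][max(0,c[1]-50):c[1]+50,max(0,c[0]-60):c[0]+60,::-1].copy(); cv2.imwrite(f'pics/side13.png',cv2.resize(f,None,fx=5,fy=5))
E
```

```text
time_s: 19.95
position: [0.5042, 0.2725, 0.0086]
tool_rot: [[0.404, 0.915, 0.001], [0.915, -0.404, 0.0], [0.001, 0.001, -1.0]]
ft_force: [-0.0, 0.5, -0.4]
grip_width: 0.0208
turn units 0.01 tilt z [ 0.001  0.    -1.   ]  shift units [-0.007 -0.016  0.252]
pos [0.5042 0.2725 0.0086] grip 20.8 F [-0.   0.5 -0.4] t 19.95 q6 40.39113865408711
```

View pics/side13.png

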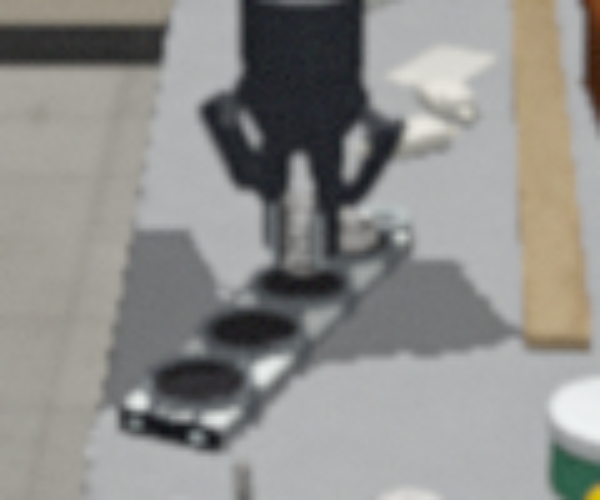

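```bash
python3 -m pendant '[12,0,0,0.1,0,0,0,12,0,0,0.08,0,0,0,12,0,0,0.02,0,0,0,12,0,0,0,0,0,0]'
python3 -m pendant '[12,0,0,0.02,0,0,0,12,0,0,0,0,0,0,12,0,0,0,0,0,0]'
python3 -m pendant '[12,0,0,0.02,0,0,0,12,0,0,0,0,0,0,12,0,0,0,0,0,0]'
```

```text
time_s: 20.4
position: [0.5036, 0.2725, -0.0023]
tool_rot: [[0.404, 0.915, -0.0], [0.915, -0.404, -0.0], [-0.0, -0.0, -1.0]]
ft_force: [0.6, -0.2, 0.4]
grip_width: 0.0209
time_s: 20.7
position: [0.5037, 0.2725, -0.003]
tool_rot: [[0.404, 0.915, 0.0], [0.915, -0.404, 0.0], [0.0, 0.0, -1.0]]
ft_force: [1.2, -0.6, -0.3]
grip_width: 0.0211
time_s: 21.0
position: [0.5038, 0.2725, -0.004]
tool_rot: [[0.404, 0.915, 0.0], [0.915, -0.404, 0.0], [0.0, 0.0, -1.0]]
ft_force: [0.1, -0.6, 0.8]
grip_width: 0.0211
```

```bash
python3 -m pendant '[12,0,0,0.02,0,0,0,12,0,0,0,0,0,0,12,0,0,0,0,0,0]'
```

```text
time_s: 21.3
position: [0.5039, 0.2726, -0.004]
tool_rot: [[0.404, 0.915, 0.001], [0.915, -0.404, 0.0], [0.001, 0.001, -1.0]]
ft_force: [-3.5, -1.3, 10.2]
grip_width: 0.021
```

Seated (10 N). Release, rise, and look.

```bash
python3 -m pendant '[28,0,0,-0.01,0,0,0,35,0,0,0,0,0,0,45,0,0,0,0,0,0,55,0,0,0,0,0,0,55,0,0,-0.1,0,0,0,60,0,0,-0.4,0,0,0,60,0,0,-0.6,0,0,0,60,0,0,-0.7,0,0,0,60,0,0,-0.5,0,0,0,60,0,0,0,0,0,-0.84,60,0,0,0,0,0,-0.84,60,0,0,0,0,0,0]'
python3 - <<'E'
from rig import *
from h import *
s=observe(); plan(s,.5203,-.203,.1,2.94)
im=get_image('wrist'); cv2.imwrite(f'pics/w14.png',im['frame'][:,:,::-1])
E
```

```text
time_s: 22.5
position: [0.5037, 0.2725, 0.1108]
tool_rot: [[0.179, 0.984, 0.0], [0.984, -0.179, 0.0], [0.0, 0.0, -1.0]]
ft_force: [-0.6, -0.5, -0.2]
grip_width: 0.0602
turn units -1.66 tilt z [ 0.  0. -1.]  shift units [-9.515 -0.156  0.217]
pos [0.5037 0.2725 0.1108] grip 60.2 F [-0.6 -0.5 -0.2] t 22.5 q6 26.89949850474008
```

View pics/w14.png

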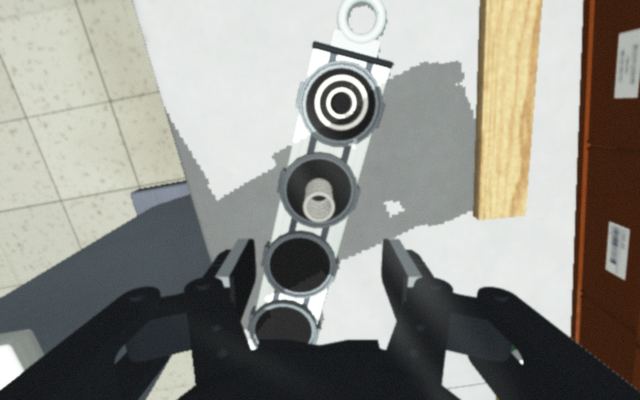

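Spring stands in seat 2 at (318,205). Next, the brass bush.

```bash
python3 -m pendant '[60,0,0,0,0,0,-0.83,60,0,0,0,0,0,-0.83,60,-0.3,-0.01,0,0,0,0,60,-0.5,-0.01,0,0,0,0,60,-0.7,-0.01,0,0,0,0,60,-0.85,-0.01,0,0,0,0,60,-0.85,-0.01,0,0,0,0,60,-0.85,-0.01,0,0,0,0,60,-0.85,-0.01,0,0,0,0,60,-0.85,-0.01,0,0,0,0,60,-0.85,-0.01,0,0,0,0,60,-0.85,-0.01,0,0,0,0]'
python3 -m pendant '[60,-0.8,-0.01,0,0,0,0,60,-0.6,-0.01,0,0,0,0,60,-0.4,-0.01,0,0,0,0,60,-0.27,-0.01,0,0,0,0,60,0,0,0,0,0,0]'
python3 - <<'E'
from rig import *
from h import *
s=observe(); plan(s,.5203,-.203,.0,2.94)
im=get_image('wrist'); f=im['frame'][150:240,270:370,::-1]; cv2.imwrite('pics/w15b.png',cv2.resize(f,None,fx=6,fy=6,interpolation=cv2.INTER_CUBIC))
E
```

```text
time_s: 23.75
position: [0.5168, -0.1023, 0.1105]
tool_rot: [[-0.044, 0.999, -0.0], [0.999, 0.044, -0.0], [-0.0, -0.0, -1.0]]
ft_force: [0.5, -0.1, 0.5]
grip_width: 0.0602
time_s: 24.25
position: [0.5203, -0.2048, 0.1103]
tool_rot: [[-0.046, 0.999, -0.0], [0.999, 0.046, -0.0], [-0.0, -0.0, -1.0]]
ft_force: [0.6, 1.3, -0.3]
grip_width: 0.0598
turn units -0.04 tilt z [-0. -0. -1.]  shift units [3.600e-02 2.000e-03 2.206e+00]
pos [ 0.5203 -0.2048  0.1103] grip 59.8 F [ 0.6  1.3 -0.3] t 24.25 q6 -36.22590182300516
```

View pics/w15b.png

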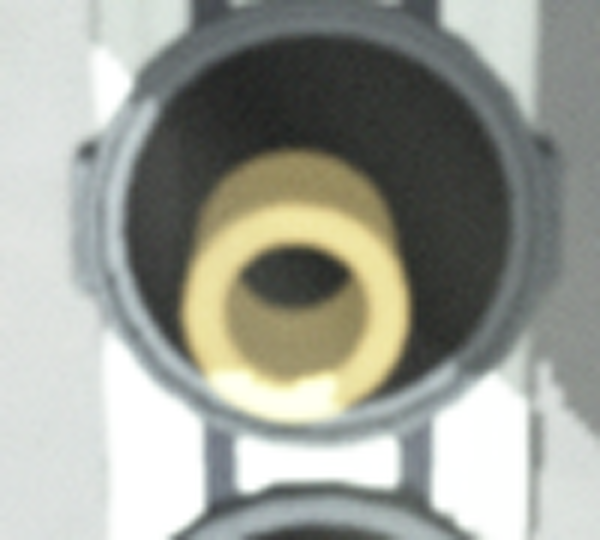

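Brass top centre is at crop (297,312), i.e. pixel (319.1,201.6).

```bash
python3 - <<'E'
from rig import *
from h import *
s=observe(); im=get_image('wrist')
p=ray(im,[(319.1,201.6)],.052)[0];print(p); plan(s,p[0],p[1],-.005,2.94)
E
```

```text
[ 0.52005158 -0.20297984  0.052     ]
turn units -0.03 tilt z [-0.  0. -1.]  shift units [ 0.011 -0.005  2.306]
pos [ 0.5203 -0.2035  0.1103] grip 59.9 F [-0.9  0.8  0.1] t 24.3 q6 -36.222352956376625
```

```bash
python3 -m pendant '[60,0.015,0,0.3,0,0,0,55,0,0,0.5,0,0,0,55,0,0,0.6,0,0,0,55,0,0,0.45,0,0,0,55,0,0,0.25,0,0,0,55,0,0,0.15,0,0,0,55,0,0,0.05,0,0,0,55,0,0,0,0,0,0]'
python3 - <<'E'
from rig import *
from h import *
s=observe(); plan(s,.5201,-.203,-.005,2.94)
im=get_image('wrist'); f=im['frame'][:,:,::-1];cv2.imwrite(f'pics/w16.png',f[140:])
E
```

```text
time_s: 25.15
position: [0.5211, -0.2025, -0.0041]
tool_rot: [[-0.051, 0.999, 0.001], [0.999, 0.051, -0.0], [-0.001, 0.001, -1.0]]
ft_force: [0.1, 0.1, 0.1]
grip_width: 0.0549
turn units -0.0 tilt z [ 0.001 -0.    -1.   ]  shift units [-0.01  -0.02   0.019]
pos [ 0.5211 -0.2025 -0.0041] grip 54.9 F [0.1 0.1 0.1] t 25.15 q6 -36.27001921269495
```

View pics/w16.png

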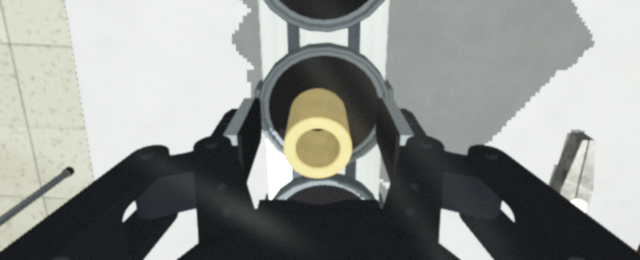

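Brass bush sits centred between the pads. Close and lift.

```bash
python3 -m pendant '[18,0,0,0,0,0,0,18,0,0,0,0,0,0,18,0,0,0,0,0,0,18,0,0,0,0,0,0,18,0,0,0,0,0,0,18,0,0,0,0,0,0]' 50
python3 -m pendant '[18,0,0,-0.06,0,0,0,18,0,0,-0.1,0,0,0,18,0,0,-0.04,0,0,0,18,0,0,0,0,0,0]' 60
python3 - <<'E'
from rig import *
from h import *
s=observe(); plan(s,.5273,-.2722,.12,2.94)
im=get_image('side'); c=proj(im,[s['position']+np.array([0,0,.03])])[0].astype(int)
f=im['frame'][max(0,c[1]-50):c[1]+50,max(0,c[0]-60):c[0]+60,::-1].copy(); cv2.imwrite(f'pics/side16.png',cv2.resize(f,None,fx=5,fy=5))
E
```

```text
time_s: 25.8
position: [0.5211, -0.2027, -0.0038]
tool_rot: [[-0.05, 0.999, 0.001], [0.999, 0.05, -0.001], [-0.001, 0.001, -1.0]]
ft_force: [-0.5, 0.1, 6.4]
grip_width: 0.0264
time_s: 26.2
position: [0.5208, -0.2026, 0.0058]
tool_rot: [[-0.05, 0.999, 0.0], [0.999, 0.05, -0.0], [-0.0, 0.0, -1.0]]
ft_force: [-0.2, -0.0, -0.4]
grip_width: 0.0262
turn units -0.01 tilt z [ 0. -0. -1.]  shift units [-1.397  0.058 -2.285]
pos [ 0.5208 -0.2026  0.0058] grip 26.2 F [-0.2 -0.  -0.4] t 26.2 q6 -36.28156888843893
```

View pics/side16.png

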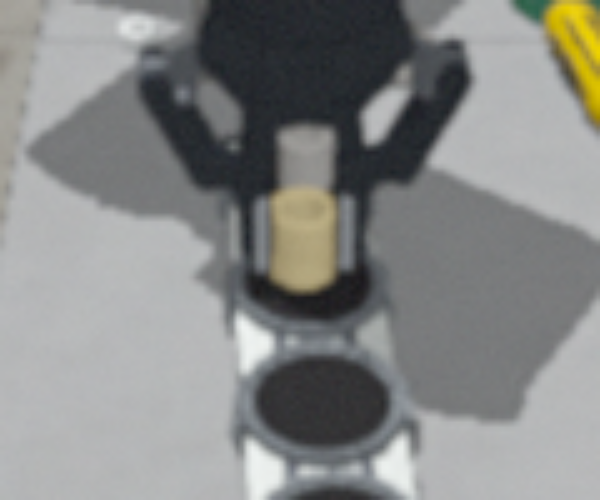

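Brass bush is held upright. Lift, turn, plan to seat 3 (0.4743, 0.207).

```bash
python3 -m pendant '[18,0,0,-0.2,0,0,0,18,0,0,-0.5,0,0,0,18,0,0,-0.6,0,0,0,18,0,0,-0.6,0,0,0,18,0,0,-0.3,0,0,0.8,18,0,0,0,0,0,0.9,18,0,0,0,0,0,0.9,18,0,0,0,0,0,0.75,18,0,0,0,0,0,0]'
python3 - <<'E'
from rig import *
from h import *
s=observe(); plan(s,.4743,.207,.115,-23.9)
E
```

```text
time_s: 27.15
position: [0.5207, -0.2025, 0.1159]
tool_rot: [[0.406, 0.914, 0.0], [0.914, -0.406, -0.0], [-0.0, 0.0, -1.0]]
ft_force: [-0.3, 0.1, -1.4]
grip_width: 0.0262
turn units -0.01 tilt z [ 0. -0. -1.]  shift units [ 7.111 -4.166  0.019]
pos [ 0.5207 -0.2025  0.1159] grip 26.2 F [-0.3  0.1 -1.4] t 27.15 q6 -9.432851863335888
```

```bash
python3 -m pendant '[18,0.3,-0.176,0,0,0,0,18,0.5,-0.293,0,0,0,0,18,0.7,-0.41,0,0,0,0,18,0.8,-0.469,0,0,0,0,18,0.8,-0.469,0,0,0,0,18,0.8,-0.469,0,0,0,0,18,0.8,-0.469,0,0,0,0,18,0.75,-0.439,0,0,0,0,18,0.6,-0.351,0,0,0,0,18,0.45,-0.264,0,0,0,0,18,0.35,-0.205,0,0,0,0,18,0.26,-0.152,0,0,0,0]'
python3 -m pendant '[18,0,0,0,0,0,0,18,0,0,0,0,0,0]'
python3 - <<'E'
from rig import *
from h import *
np.set_printoptions(precision=4,suppress=True)
s=observe(); plan(s,.4743,.207,.008,-23.9)
im=get_image('wrist'); f=im['frame'][:,:,::-1]; cv2.imwrite(f'pics/w17.png',f)
print(proj(im,[[.4743,.207,.0215],[.5033,.2725,.0215]]))
E
```

```text
time_s: 28.35
position: [0.4733, 0.2088, 0.1156]
tool_rot: [[0.402, 0.916, -0.0], [0.916, -0.402, 0.0], [0.0, -0.0, -1.0]]
ft_force: [0.7, -0.7, -0.1]
grip_width: 0.0261
time_s: 28.55
position: [0.4741, 0.2068, 0.1155]
tool_rot: [[0.404, 0.915, -0.0], [0.915, -0.404, -0.0], [-0.0, 0.0, -1.0]]
ft_force: [0.6, 0.0, -0.6]
grip_width: 0.0262
turn units 0.01 tilt z [-0. -0. -1.]  shift units [0.005 0.001 2.149]
pos [0.4741 0.2068 0.1155] grip 26.2 F [ 0.6  0.  -0.6] t 28.55 q6 34.27904477791155
[[319.4455 189.4015]
 [319.4918 102.3627]]
```

View pics/w17.png

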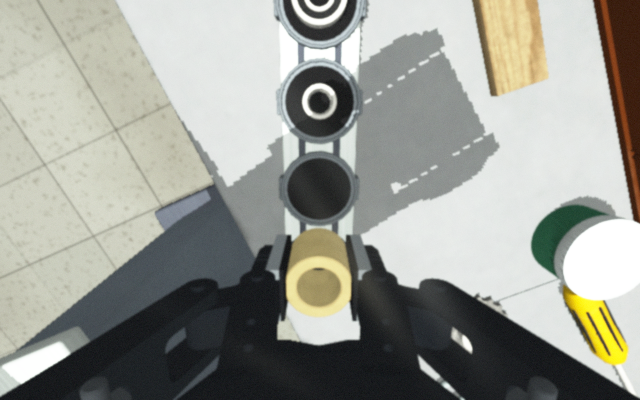

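Seat 3 is at (319,188), as predicted. Lower.

```bash
python3 -m pendant '[18,0.01,0,0.2,0,0,0,18,0,0,0.5,0,0,0,18,0,0,0.6,0,0,0,18,0,0,0.5,0,0,0,18,0,0,0.25,0,0,0,18,0,0,0.15,0,0,0,18,0,0,0.1,0,0,0,18,0,0,0.03,0,0,0,18,0,0,0,0,0,0]'
python3 -m pendant '[18,0,0,0.02,0,0,0,18,0,0,0,0,0,0,18,0,0,0,0,0,0]'
python3 -m pendant '[18,0,0,0.02,0,0,0,18,0,0,0,0,0,0,18,0,0,0,0,0,0]'
```

```text
time_s: 29.5
position: [0.4748, 0.2073, -0.0008]
tool_rot: [[0.405, 0.914, 0.001], [0.914, -0.405, 0.0], [0.0, 0.001, -1.0]]
ft_force: [-0.8, 0.1, -0.7]
grip_width: 0.026
time_s: 29.8
position: [0.4747, 0.2074, -0.0018]
tool_rot: [[0.405, 0.914, 0.001], [0.914, -0.405, 0.0], [0.0, 0.0, -1.0]]
ft_force: [0.9, -0.3, -1.3]
grip_width: 0.026
time_s: 30.1
position: [0.4746, 0.2074, -0.0031]
tool_rot: [[0.405, 0.914, 0.0], [0.914, -0.405, 0.0], [0.0, 0.0, -1.0]]
ft_force: [-0.6, 0.7, -1.3]
grip_width: 0.0259
```

```bash
python3 -m pendant '[18,0,0,0.02,0,0,0,18,0,0,0,0,0,0,18,0,0,0,0,0,0]'
python3 -m pendant '[18,0,0,0.015,0,0,0,18,0,0,0,0,0,0,18,0,0,0,0,0,0]'
```

```text
time_s: 30.4
position: [0.4747, 0.2074, -0.0038]
tool_rot: [[0.405, 0.914, 0.0], [0.914, -0.405, 0.0], [0.0, 0.0, -1.0]]
ft_force: [-2.2, -0.5, 5.0]
grip_width: 0.026
time_s: 30.7
position: [0.4747, 0.2074, -0.0038]
tool_rot: [[0.405, 0.914, 0.001], [0.914, -0.405, 0.0], [0.001, 0.001, -1.0]]
ft_force: [-3.2, -0.7, 14.1]
grip_width: 0.0258
```

```bash
python3 -m pendant '[32,0,0,-0.01,0,0,0,40,0,0,0,0,0,0,50,0,0,0,0,0,0,55,0,0,0,0,0,0,55,0,0,-0.1,0,0,0,60,0,0,-0.4,0,0,0,60,0,0,-0.6,0,0,0,60,0,0,-0.7,0,0,0,60,0,0,-0.5,0,0,0,60,0,0,0,0,0,-0.84,60,0,0,0,0,0,-0.84,60,0,0,0,0,0,0]'
python3 - <<'E'
from rig import *
from h import *
s=observe(); plan(s,.5208,-.131,.1,2.94)
im=get_image('wrist'); cv2.imwrite(f'pics/w18.png',im['frame'][:,:,::-1])
E
```

```text
time_s: 31.9
position: [0.4746, 0.2074, 0.1111]
tool_rot: [[0.181, 0.984, 0.001], [0.984, -0.181, 0.0], [0.0, 0.0, -1.0]]
ft_force: [0.2, 0.5, -0.4]
grip_width: 0.06
turn units -1.67 tilt z [ 0.001  0.    -1.   ]  shift units [-6.806  0.577  0.222]
pos [0.4746 0.2074 0.1111] grip 60.0 F [ 0.2  0.5 -0.4] t 31.9 q6 20.89783658051747
```

View pics/w18.png

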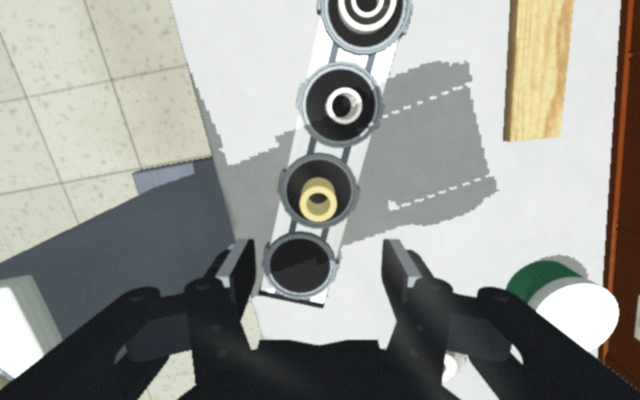

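Brass stands in seat 3 at (318,200). Now the steel bush.

```bash
python3 -m pendant '[60,0,0,0,0,0,-0.84,60,0,0,0,0,0,-0.83,60,-0.3,0.048,0,0,0,0,60,-0.5,0.048,0,0,0,0,60,-0.7,0.048,0,0,0,0,60,-0.8,0.048,0,0,0,0,60,-0.8,0.048,0,0,0,0,60,-0.8,0.048,0,0,0,0,60,-0.8,0.048,0,0,0,0,60,-0.75,0.048,0,0,0,0,60,-0.6,0.048,0,0,0,0,60,-0.4,0.048,0,0,0,0]'
python3 -m pendant '[60,-0.2,0.048,0,0,0,0,60,-0.15,0.048,0,0,0,0,60,0,0,0,0,0,0]'
python3 - <<'E'
from rig import *
from h import *
s=observe(); plan(s,.5208,-.131,.0,2.94)
im=get_image('wrist'); f=im['frame'][150:240,270:370,::-1]; cv2.imwrite('pics/w19b.png',cv2.resize(f,None,fx=6,fy=6,interpolation=cv2.INTER_CUBIC))
print(proj(im,[[.5208,-.131,.046]]))
E
```

```text
time_s: 33.15
position: [0.5148, -0.1157, 0.1106]
tool_rot: [[-0.045, 0.999, -0.0], [0.999, 0.045, -0.0], [-0.0, -0.0, -1.0]]
ft_force: [-0.1, -0.0, -1.1]
grip_width: 0.06
time_s: 33.45
position: [0.5207, -0.1308, 0.1106]
tool_rot: [[-0.049, 0.999, -0.0], [0.999, 0.049, 0.0], [0.0, -0.0, -1.0]]
ft_force: [0.0, 0.7, -0.4]
grip_width: 0.0598
turn units -0.01 tilt z [-0.  0. -1.]  shift units [-4.000e-03  1.000e-03  2.211e+00]
pos [ 0.5207 -0.1308  0.1106] grip 59.8 F [ 0.   0.7 -0.4] t 33.45 q6 -29.57675631001461
[[319.43525868 200.14917416]]
```

View pics/w19b.png

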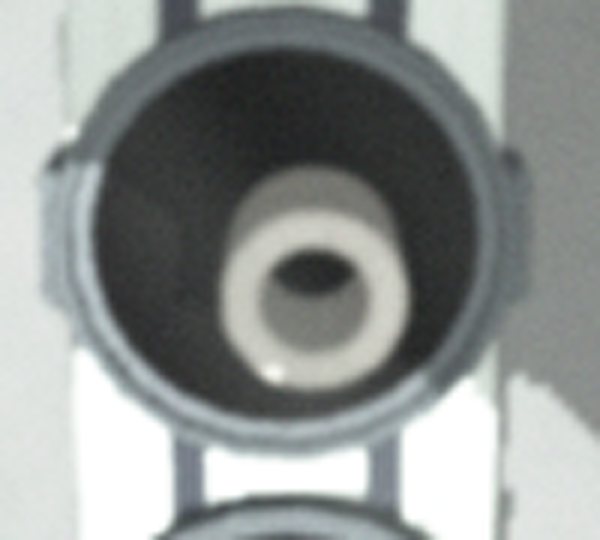

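Steel top centre is at pixel (322.1,199.6), about 1.5 mm further in +x. Descend.

```bash
python3 -m pendant '[60,0,0.03,0.3,0,0,0,55,0,0,0.5,0,0,0,55,0,0,0.6,0,0,0,55,0,0,0.45,0,0,0,50,0,0,0.25,0,0,0,50,0,0,0.15,0,0,0,50,0,0,0.06,0,0,0,50,0,0,0,0,0,0]'
python3 - <<'E'
from rig import *
from h import *
s=observe(); plan(s,.5223,-.131,-.005,2.94)
im=get_image('wrist'); f=im['frame'][:,:,::-1];cv2.imwrite(f'pics/w20.png',f[140:])
E
```

```text
time_s: 34.3
position: [0.5221, -0.1303, -0.0046]
tool_rot: [[-0.051, 0.999, 0.0], [0.999, 0.051, -0.0], [-0.0, 0.0, -1.0]]
ft_force: [-0.1, 0.1, 1.4]
grip_width: 0.0499
turn units -0.0 tilt z [ 0. -0. -1.]  shift units [-0.014  0.003  0.008]
pos [ 0.5221 -0.1303 -0.0046] grip 49.9 F [-0.1  0.1  1.4] t 34.3 q6 -29.54253275318795
```

View pics/w20.png

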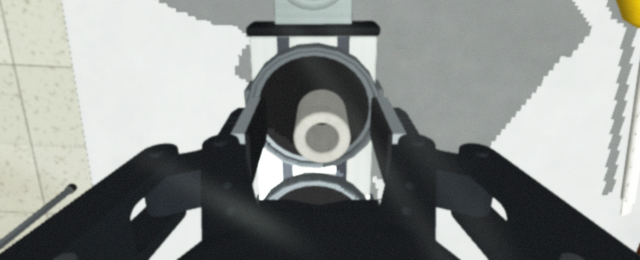

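```bash
python3 -m pendant '[14,0,0,0,0,0,0,14,0,0,0,0,0,0,14,0,0,0,0,0,0,14,0,0,0,0,0,0,14,0,0,0,0,0,0,14,0,0,0,0,0,0]' 50
python3 -m pendant '[14,0,0,-0.06,0,0,0,14,0,0,-0.1,0,0,0,14,0,0,-0.04,0,0,0,14,0,0,0,0,0,0]' 60
python3 - <<'E'
from rig import *
from h import *
s=observe(); plan(s,.5221,-.131,.12,2.94)
im=get_image('side'); c=proj(im,[s['position']+np.array([0,0,.03])])[0].astype(int)
f=im['frame'][max(0,c[1]-50):c[1]+50,max(0,c[0]-60):c[0]+60,::-1].copy(); cv2.imwrite(f'pics/side20.png',cv2.resize(f,None,fx=5,fy=5))
E
```

```text
time_s: 34.95
position: [0.5223, -0.1308, -0.004]
tool_rot: [[-0.05, 0.999, 0.001], [0.999, 0.05, -0.001], [-0.001, 0.001, -1.0]]
ft_force: [-0.9, 1.6, 4.9]
grip_width: 0.0224
time_s: 35.35
position: [0.5221, -0.1307, 0.0055]
tool_rot: [[-0.05, 0.999, 0.001], [0.999, 0.05, -0.0], [-0.0, 0.001, -1.0]]
ft_force: [-0.6, -0.6, -1.1]
grip_width: 0.0218
turn units -0.01 tilt z [ 0.001 -0.    -1.   ]  shift units [-5.000e-03 -1.000e-03 -2.289e+00]
pos [ 0.5221 -0.1307  0.0055] grip 21.8 F [-0.6 -0.6 -1.1] t 35.35 q6 -29.560438373132275
```

View pics/side20.png

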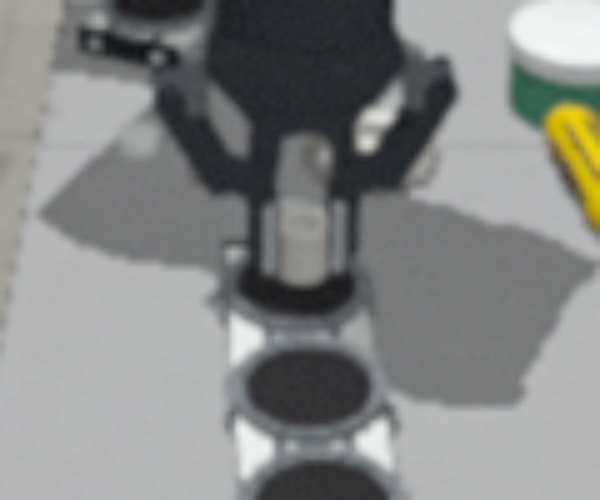

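Steel bush is held. Seat 4 target is (0.4454, 0.1414).

```bash
python3 -m pendant '[14,0,0,-0.2,0,0,0,14,0,0,-0.5,0,0,0,14,0,0,-0.6,0,0,0,14,0,0,-0.6,0,0,0,14,0,0,-0.3,0,0,0.8,14,0,0,0,0,0,0.9,14,0,0,0,0,0,0.9,14,0,0,0,0,0,0.75,14,0,0,0,0,0,0]'
python3 - <<'E'
from rig import *
from h import *
s=observe(); plan(s,.4454,.1414,.115,-23.9)
E
```

```text
time_s: 36.3
position: [0.522, -0.1306, 0.1157]
tool_rot: [[0.406, 0.914, 0.0], [0.914, -0.406, -0.0], [-0.0, 0.0, -1.0]]
ft_force: [-0.8, -1.0, -0.3]
grip_width: 0.0218
turn units -0.01 tilt z [ 0. -0. -1.]  shift units [ 4.354 -3.604  0.014]
pos [ 0.522  -0.1306  0.1157] grip 21.8 F [-0.8 -1.  -0.3] t 36.3 q6 -2.7098307124216756
```

```bash
python3 -m pendant '[14,0.3,-0.248,0,0,0,0,14,0.5,-0.414,0,0,0,0,14,0.65,-0.538,0,0,0,0,14,0.7,-0.58,0,0,0,0,14,0.65,-0.538,0,0,0,0,14,0.55,-0.455,0,0,0,0,14,0.45,-0.373,0,0,0,0,14,0.3,-0.248,0,0,0,0,14,0.25,-0.21,0,0,0,0,14,0,0,0,0,0,0,14,0,0,0,0,0,0]'
python3 - <<'E'
from rig import *
from h import *
np.set_printoptions(precision=4,suppress=True)
s=observe(); plan(s,.4454,.1414,.0,-23.9)
im=get_image('wrist'); f=im['frame'][:,:,::-1]; cv2.imwrite(f'pics/w21.png',f)
print(proj(im,[[.4454,.1414,.0215],[.4743,.207,.0215]]))
E
```

```text
time_s: 37.4
position: [0.445, 0.1414, 0.1153]
tool_rot: [[0.403, 0.915, 0.0], [0.915, -0.403, -0.0], [-0.0, 0.0, -1.0]]
ft_force: [0.7, 0.0, -0.0]
grip_width: 0.0219
turn units 0.02 tilt z [ 0. -0. -1.]  shift units [0.002 0.008 2.306]
pos [0.445  0.1414 0.1153] grip 21.9 F [ 0.7  0.  -0. ] t 37.4 q6 26.832688118607614
[[319.8564 189.6394]
 [319.8792 102.5305]]
```

View pics/w21.png

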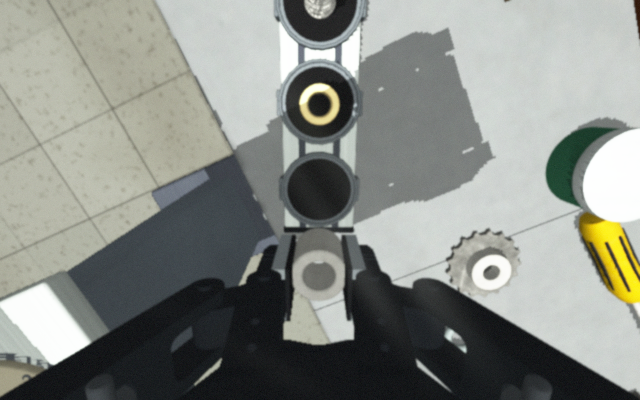

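Seat 4 is at (319,188), as predicted. Lower.

```bash
python3 -m pendant '[14,0,0.01,0.2,0,0,0,14,0,0,0.5,0,0,0,14,0,0,0.6,0,0,0,14,0,0,0.5,0,0,0,14,0,0,0.25,0,0,0,14,0,0,0.15,0,0,0,14,0,0,0.1,0,0,0,14,0,0,0.03,0,0,0,14,0,0,0,0,0,0]'
python3 -m pendant '[14,0,0,0.03,0,0,0,14,0,0,0,0,0,0,14,0,0,0,0,0,0]'
python3 -m pendant '[14,0,0,0.02,0,0,0,14,0,0,0,0,0,0,14,0,0,0,0,0,0]'
```

```text
time_s: 38.35
position: [0.4461, 0.1409, -0.0011]
tool_rot: [[0.405, 0.914, 0.001], [0.914, -0.405, 0.0], [0.0, 0.001, -1.0]]
ft_force: [0.3, -0.2, -0.3]
grip_width: 0.0217
time_s: 38.65
position: [0.446, 0.141, -0.0026]
tool_rot: [[0.405, 0.914, 0.001], [0.914, -0.405, 0.0], [0.0, 0.0, -1.0]]
ft_force: [-0.3, 0.5, -0.8]
grip_width: 0.0219
time_s: 38.95
position: [0.4458, 0.141, -0.0038]
tool_rot: [[0.405, 0.914, 0.0], [0.914, -0.405, 0.0], [0.0, -0.0, -1.0]]
ft_force: [0.4, -0.0, -0.4]
grip_width: 0.0216
```

```bash
python3 -m pendant '[14,0,0,0.02,0,0,0,14,0,0,0,0,0,0,14,0,0,0,0,0,0]'
python3 -m pendant '[14,0,0,0.01,0,0,0,14,0,0,0,0,0,0,14,0,0,0,0,0,0]'
```

```text
time_s: 39.25
position: [0.4459, 0.141, -0.0041]
tool_rot: [[0.405, 0.914, 0.001], [0.914, -0.405, 0.0], [0.0, 0.001, -1.0]]
ft_force: [-3.3, 0.3, 10.8]
grip_width: 0.0217
time_s: 39.55
position: [0.446, 0.141, -0.0042]
tool_rot: [[0.405, 0.914, 0.001], [0.914, -0.405, -0.0], [0.0, 0.001, -1.0]]
ft_force: [-5.5, -1.2, 16.3]
grip_width: 0.0214
```

Seated. Release, rise, and move clear toward -y to look with all cameras.

```bash
python3 -m pendant '[28,0,0,-0.01,0,0,0,35,0,0,0,0,0,0,45,0,0,0,0,0,0,55,0,0,0,0,0,0,55,0,0,-0.1,0,0,0,60,0,0,-0.4,0,0,0,60,0,0,-0.6,0,0,0,60,0,0,-0.7,0,0,0,60,0,0,-0.6,0,0,0,60,0,0,-0.5,0,0,0,60,0,0,-0.3,0,0,0,60,0,0,0,0,0,0]'
python3 -m pendant '[60,-0.3,0.2,0,0,0,0,60,-0.5,0.3,0,0,0,0,60,-0.7,0.4,0,0,0,0,60,-0.7,0.4,0,0,0,0,60,-0.7,0.4,0,0,0,0,60,-0.7,0.4,0,0,0,0,60,-0.5,0.2,0,0,0,0,60,-0.3,0.1,0,0,0,0,60,0,0,0,0,0,0,60,0,0,0,0,0,0]'
python3 - <<'E'
from rig import *
from h import *
np.set_printoptions(precision=4,suppress=True)
s=observe(); plan(s,.45,0,.2,-23.9)
im=get_image('top'); f=im['frame'][165:235,170:285,::-1]; cv2.imwrite('pics/t22.png',cv2.resize(f,None,fx=6,fy=6,interpolation=cv2.INTER_CUBIC)); tp=im
im=get_image('side'); f=im['frame'][130:210,270:370,::-1]; cv2.imwrite('pics/s22.png',cv2.resize(f,None,fx=6,fy=6,interpolation=cv2.INTER_CUBIC))
C=np.array([[.533,.339],[.5033,.2725],[.4743,.207],[.4454,.1414]])
h=[.032,.065,.052,.046]
print((proj(tp,np.c_[C,h])-[170,165])*6)
print((proj(im,np.c_[C,h])-[270,130])*6)
E
```

```text
time_s: 40.75
position: [0.4467, 0.1411, 0.1571]
tool_rot: [[0.405, 0.914, 0.004], [0.914, -0.405, 0.0], [0.002, 0.004, -1.0]]
ft_force: [0.2, -0.2, -1.2]
grip_width: 0.0601
time_s: 41.75
position: [0.466, -0.1083, 0.1544]
tool_rot: [[0.406, 0.914, -0.001], [0.914, -0.406, 0.001], [0.0, -0.002, -1.0]]
ft_force: [0.4, 0.6, 0.5]
grip_width: 0.0597
turn units -0.0 tilt z [-0.001  0.001 -1.   ]  shift units [ 1.851 -1.17  -0.911]
pos [ 0.466  -0.1083  0.1544] grip 59.7 F [0.4 0.6 0.5] t 41.75 q6 -3.3767494778054785
[[152.5491 113.0166]
 [267.243  157.4484]
 [402.9123 222.0904]
 [535.7159 283.4041]]
[[354.7471 118.6739]
 [300.3545 111.344 ]
 [241.5507 188.7981]
 [177.2431 260.0753]]
```

View pics/t22.png

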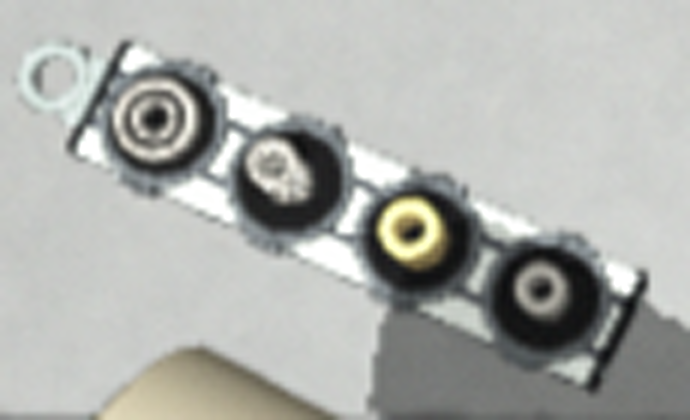

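View pics/s22.png

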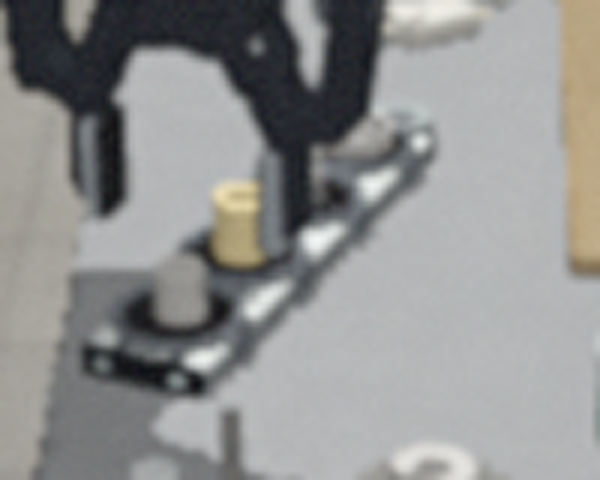

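All four stand in seats in the order bearing, spring, brass, steel from the eye. One last height check from depth, then hand in.

```bash
python3 - <<'E'
from rig import *
from h import *
np.set_printoptions(precision=4,suppress=True)
im=get_image('top'); R=cv2.Rodrigues(im['rvec'])[0];t=np.ravel(im['tvec']);K=im['K'];D=im['depth']
v,u=np.mgrid[165:235,170:285]; d=D[165:235,170:285]
P=(np.stack([(u-K[0,2])/K[0,0]*d,(v-K[1,2])/K[1,1]*d,d],-1)-t)@R; P=P[d>0]
for n,c,h in(('bearing',(.533,.339),.032),('spring',(.5033,.2725),.065),('brass',(.4743,.207),.052),('steel',(.4454,.1414),.046)):
    q=P[np.hypot(*(P[:,:2]-c).T)<.025]; z=np.percentile(q[:,2],97); top=q[np.abs(q[:,2]-z)<.004]; print(n,'want',h,'top',z,'centre err',(top[:,:2].mean(0)-c))
print(observe()['qvel'])
E
```

```text
bearing want 0.032 top 0.035266080284583064 centre err [-0.0024  0.0005]
spring want 0.065 top 0.0650774883909605 centre err [-0.0016 -0.001 ]
brass want 0.052 top 0.05413523094593826 centre err [-0.0032 -0.0013]
steel want 0.046 top 0.04780872895294374 centre err [-0.002  -0.0003]
[ 0.0546 -0.195  -0.239  -0.1405  0.1227 -0.1312]
```

```bash
python3 -c "
from rig import *
print(close_job())"
```

```text
the job is handed in; nothing more can be done
None
```

All four parts are on the build rack in reverse order. Counted from its eye they are bearing, spring, brass bush and steel bush. I lowered each until the wrist felt the seat floor (10–16 N), then released it. The job was handed in at about 42 s with the arm clear; no verdict was reported.

**Last checks:**
- **Position:** the top-camera picture shows every part upright. Measured centres are within about 4 mm of the seat centres.
- **Height:** depth puts the part tops 0–3 mm above nominal. The bearing was the worst at +3.3 mm, which I took as camera error because it was pressed onto the floor before release. That is more than the 2 mm flatness limit, and I did not confirm it another way.
- **Spring:** the gripper hid it in the last side view, so its upright check rests on the top and wrist views.

**Disagreement with the data given:** two cameras put the real fingertips about 30 mm behind the reported TCP. I set the grasp heights from the cameras and felt for contact when lowering.

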